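# Scoop ball knobs from a tilt-out bin

### The arm

A 6-joint arm with a two-finger parallel gripper is mounted at the origin on the work surface. World frame = base frame: x ahead of the robot, y to its left, z up, the work surface at z = 0. Lengths are in m, angles in rad, forces in N, time in s.
With the tool pointing down it reaches from about 0.325 to 0.75 m from the base axis. Payload 7.6 kg.
Tool frame: the origin (TCP) lies on the front face of the gripper's body, between the roots of the fingers; the fingertips stand 73 mm ahead of it and the grasp point (between the pads) lies 54 mm ahead of it; z points along the fingers, y is the direction in which the jaws open and shut (so a half turn about z gives the same grasp; the last joint's range is limited). The gripper opens to 85 mm and grips with 20 to 120 N. Pads are 22 mm wide; open, the fingers measure 114 mm over their backs; the gripper's body (76 mm by 85 mm) begins 54 mm behind the grasp point. The pads swing forward as they close: fully open they stand 13 mm farther back than shut.
Start: joints at [1.273, 0.052, 1.401, -0, 1.689, -0.07], TCP at [0.119, 0.511, 0.304] pointing down, gripper open.
Joint ranges: [-2.9, 2.9], [-0.91, 2.17], [0.12, 2.37], [-1.06, 4.2], [0.26, 2.73], [-2.93, 2.93]. Speed limits (rad/s): [2.57, 2.57, 3.01, 3.14, 3.14, 3.14].

### API

Orientations are given as [roll, pitch, yaw] about the fixed x, y, z axes, in that order (R = Rz(yaw) Ry(pitch) Rx(roll)).
In Python, from plant import get_obs, capture, camera_model, ticket gives the robot as it stands. The module is installed in compiled form; this text tells all that it offers.
- The arm moves only by the shell command python3 -m creep 'ROWS' [OPENING] [FORCE]. ROWS is a JSON object of lists of equal length, an entry for each row: "translation": the shift along the world's x, y, z in units of 25 mm (1.0 is 25 mm), a list of three; "delta_rot": the turn, a rotation vector about the world's x, y, z in units of 5 degrees (1.0 is 5 degrees), a list of three. A call has 1 to 12 rows; each row is the pose to reach, as a shift and turn from the pose commanded when the call began; what a row does not reach only later rows make up. A row lasts 1/12 s, in which the tool goes at most 41.7 mm and 7.16 degrees, less where a joint would pass 70% of its speed; a pose out of reach is approached as far as the arm can. A call with a gripper value outside its range is refused whole. OPENING is the gripper command: -1 is shut, 1 is fully open, values between are in proportion, set as the call begins (- or left out, the last holds). The fingers move at their own pace and stop on an object; FORCE is the grip in N (left out, the last holds). Time passes only in rows, so rows that repeat a pose let the fingers close. It gives the time, the measured TCP pose, the force and the opening at its end, in the units of the state.
- get_obs(): the state, without advancing time (a new reading comes with each control period).
- capture(name): name is "scene" or "top" or "wrist"; returns the picture (400x640x3 uint8, red, green, blue); there is no depth.
- camera_model(name): a dict with "vfov" (degrees; the focal length in pixels is half the picture's height over the tangent of half this angle, whatever the lens; pixels are square), "cx", "cy" (the principal point, pixels), "rvec" (rotation vector, rad) and "tvec" (3), from world to camera coordinates, as OpenCV has them. Camera axes: x right, y down, z forward; pixel columns grow to the right and rows downward; lengths in m; the calibration is good to about 2 mm. The wrist camera is an equidistant fisheye: a pixel r from the principal point sees the ray r / f radians off the axis. A picture is of the moment at which its call begins: read the wrist's pose just before it. camera_model takes no time and is no camera call; for the wrist camera it gives the pose at the moment of the call.
- ticket.sign_off(): hands the job in, once; it reports no verdict.
The state is a dict: "time": time; "joint_pos": joint angles; "joint_velocities": joint speeds; "effort": joint torques, N m; "tool_pos": TCP position; "orientation": TCP orientation; "contact_force": force on the tool from outside, world axes, zero at the start; "torque": the same for the moment, N m; "width": finger opening in m.
Only numpy, scipy, OpenCV 4.12 (cv2) and the standard library are available. Lean on these libraries where they do the work, as an engineer would, in place of code of your own. Each camera call takes 0.05 s, during which the arm holds its last target.

### The job

Swing the middle bin of the rack forward all the way to its stop, scoop at least two of the ball knobs at once out of its mouth with the hand scoop, and tip them into the round dish. Then stand the scoop back on the bench, upright and clear of the dish, and leave the bin swung out; do not touch the knobs with the fingers, spill none on the bench, and leave the other things on the bench where they are.

Things in the scene. Friction and masses are not known exactly. Their poses are not given: they have to be found in the camera images.
- bin (a joint): Steel tilt-out bin, the middle of three in a low green rack (outer two fixed). Hinge angle, rad: 0 = shut, front panel upright; grows as its top swings towards the robot; stop 1.05, where the panel is a ramp falling 30 degrees away from the robot and the bin's floor a back wall square to it; knobs slide into that corner. The hinge is stiff (4.5 N at the rim moves it): the bin stays where it is left.
- bin_hinge (a point): Middle of the bin's hinge line, 35 mm above the bench: the inside corner of front panel and floor. Axes turn with the bin: z up the front panel's inner face (120 mm), x back along the floor (70 mm deep, then a 22 mm lip), y along the hinge (88 mm wide inside). Sheet 3 mm. The sides' edges slant straight from the panel's top down to the back lip; above them the bin is open: its mouth.
- bin_rim (a point): Middle of the rolled rim (a bar 10 mm thick, 94 mm long) on the top edge of the bin's front panel, 120 mm from the hinge; 155 mm above the bench when shut. It can be hooked from behind, inside the mouth, or pinched, both from above; the space behind it is clear to the rack's back wall. Axes as bin_hinge.
- rack: Green sheet-metal rack with the three bins, fixed, 323 mm wide (y), 118 mm deep (x 0 to 118 mm), front facing its -x, walls 105 mm high (fronts of the outer bins 160 mm), back wall 115 mm behind the fronts. Origin: on the bench, straight below bin_hinge.
- scoop: Open-fronted aluminium hand scoop, about 200 g, standing flat. Origin: underside, foot of the back wall, middle; x to the open front edge (nose, 78 mm ahead), z up. Flat blade 1.6 mm thick, 74 mm wide; back wall 30 mm high, side walls 30 mm high to x = 28, then sloping down to nothing at x = 74.
- scoop_grip (a point): Point to grip on the scoop's wooden handle: on its centre line, at x = -4, z = 70 mm of the scoop. Axes as the scoop. The handle stands upright on the back wall (square to the blade), is 12 mm thick (front to back, x), 26 mm wide (y), and reaches 28 mm above and 48 mm below this point.
- scoop_nose (a point): Middle of the scoop's front edge, underside. Axes as the scoop.
- scoop_bowl (a point): Middle of the scoop's hollow, x = 32, z = 14 mm of the scoop. Axes as the scoop.
- dish: Round steel parts dish, 176 mm across the rim, 160 mm across the foot, 34 mm high, wall and floor 3 mm, 800 g, loose on the bench. Origin: centre of the underside.
- knob0: One of five alike black plastic ball knobs, 24 mm balls with a small flush brass thread insert, at first lying inside the middle bin. Origin: centre of the ball. About 25 g, oiled and slippery (friction about 0.2), rolls easily.
- knob1: One of five alike black plastic ball knobs, 24 mm balls with a small flush brass thread insert, at first lying inside the middle bin. Origin: centre of the ball. About 25 g, oiled and slippery (friction about 0.2), rolls easily.
- knob2: One of five alike black plastic ball knobs, 24 mm balls with a small flush brass thread insert, at first lying inside the middle bin. Origin: centre of the ball. About 25 g, oiled and slippery (friction about 0.2), rolls easily.
- knob3: One of five alike black plastic ball knobs, 24 mm balls with a small flush brass thread insert, at first lying inside the middle bin. Origin: centre of the ball. About 25 g, oiled and slippery (friction about 0.2), rolls easily.
- knob4: One of five alike black plastic ball knobs, 24 mm balls with a small flush brass thread insert, at first lying inside the middle bin. Origin: centre of the ball. About 25 g, oiled and slippery (friction about 0.2), rolls easily.
- tin: Bystander: red paint tin, 100 mm across, 130 mm high.
- screwdriver: Bystander: screwdriver lying flat.
- sanding_block: Bystander: cork sanding block 100 x 55 x 35 mm.
- tape: Bystander: ring of tape, 90 mm across, 24 mm high.
- cup: Bystander: white plastic cup, 72 mm across, 85 mm high.
- offcut: Bystander: flat steel offcut 120 x 50 x 6 mm.
Things that resemble listed ones, but are neither listed nor needed, are in the scene too. Several things look just like the dish: the one meant starts farthest from the robot's base.

How it is judged:
On the way, in this order (a step that is already met when the one before it is completed fails the run):
1. the middle bin is swung forward to its stop (value of joint bin above 0.97 rad), for 0.2 s.
2. at least two knobs at once ride in the scoop, lifted out of the bin (height (world z) of scoop above 0.12 m and (distance between each of knob0, knob1 and scoop_bowl below 0.055 m or distance between each of knob0, knob2 and scoop_bowl below 0.055 m or distance between each of knob0, knob3 and scoop_bowl below 0.055 m or distance between each of knob0, knob4 and scoop_bowl below 0.055 m or distance between each of knob1, knob2 and scoop_bowl below 0.055 m or distance between each of knob1, knob3 and scoop_bowl below 0.055 m or distance between each of knob1, knob4 and scoop_bowl below 0.055 m or distance between each of knob2, knob3 and scoop_bowl below 0.055 m or distance between each of knob2, knob4 and scoop_bowl below 0.055 m or distance between each of knob3, knob4 and scoop_bowl below 0.055 m)), for 0.2 s.
At the end, for the whole second after the job is handed in: At least two of the five knobs lie in the dish and every other knob is in the dish or the bin, all at rest; the bin is still swung out (over 0.9 rad); the scoop stands flat on the bench (within 0.1 rad, origin under 8 mm), more than 110 mm from the dish's centre, at rest ((((horizontal distance between knob0 and dish below 0.075 m and height (world z) of knob0 below 0.06 m) and (horizontal distance between knob1 and dish below 0.075 m and height (world z) of knob1 below 0.06 m)) or ((horizontal distance between knob0 and dish below 0.075 m and height (world z) of knob0 below 0.06 m) and (horizontal distance between knob2 and dish below 0.075 m and height (world z) of knob2 below 0.06 m)) or ((horizontal distance between knob0 and dish below 0.075 m and height (world z) of knob0 below 0.06 m) and (horizontal distance between knob3 and dish below 0.075 m and height (world z) of knob3 below 0.06 m)) or ((horizontal distance between knob0 and dish below 0.075 m and height (world z) of knob0 below 0.06 m) and (horizontal distance between knob4 and dish below 0.075 m and height (world z) of knob4 below 0.06 m)) or ((horizontal distance between knob1 and dish below 0.075 m and height (world z) of knob1 below 0.06 m) and (horizontal distance between knob2 and dish below 0.075 m and height (world z) of knob2 below 0.06 m)) or ((horizontal distance between knob1 and dish below 0.075 m and height (world z) of knob1 below 0.06 m) and (horizontal distance between knob3 and dish below 0.075 m and height (world z) of knob3 below 0.06 m)) or ((horizontal distance between knob1 and dish below 0.075 m and height (world z) of knob1 below 0.06 m) and (horizontal distance between knob4 and dish below 0.075 m and height (world z) of knob4 below 0.06 m)) or ((horizontal distance between knob2 and dish below 0.075 m and height (world z) of knob2 below 0.06 m) and (horizontal distance between knob3 and dish below 0.075 m and height (world z) of knob3 below 0.06 m)) or ((horizontal distance between knob2 and dish below 0.075 m and height (world z) of knob2 below 0.06 m) and (horizontal distance between knob4 and dish below 0.075 m and height (world z) of knob4 below 0.06 m)) or ((horizontal distance between knob3 and dish below 0.075 m and height (world z) of knob3 below 0.06 m) and (horizontal distance between knob4 and dish below 0.075 m and height (world z) of knob4 below 0.06 m))) and ((horizontal distance between knob0 and dish below 0.075 m and height (world z) of knob0 below 0.06 m) or (distance between knob0 and bin_hinge below 0.125 m and height (world z) of knob0 above 0.035 m)) and ((horizontal distance between knob1 and dish below 0.075 m and height (world z) of knob1 below 0.06 m) or (distance between knob1 and bin_hinge below 0.125 m and height (world z) of knob1 above 0.035 m)) and ((horizontal distance between knob2 and dish below 0.075 m and height (world z) of knob2 below 0.06 m) or (distance between knob2 and bin_hinge below 0.125 m and height (world z) of knob2 above 0.035 m)) and ((horizontal distance between knob3 and dish below 0.075 m and height (world z) of knob3 below 0.06 m) or (distance between knob3 and bin_hinge below 0.125 m and height (world z) of knob3 above 0.035 m)) and ((horizontal distance between knob4 and dish below 0.075 m and height (world z) of knob4 below 0.06 m) or (distance between knob4 and bin_hinge below 0.125 m and height (world z) of knob4 above 0.035 m)) and linear speed of each of knob0, knob1, knob2, knob3, knob4 below 0.03 m/s and value of joint bin above 0.9 rad and height (world z) of scoop below 0.008 m and angle between scoop's own z axis and vertical below 0.1 rad and horizontal distance between scoop and dish above 0.11 m and linear speed of scoop below 0.02 m/s); the robot touches nothing.
It fails at once if the fingers touch a knob (contact force between the fingers and knob0 above 0.5 N or contact force between the fingers and knob1 above 0.5 N or contact force between the fingers and knob2 above 0.5 N or contact force between the fingers and knob3 above 0.5 N or contact force between the fingers and knob4 above 0.5 N).
It fails at once if a bystander is moved more than 30 mm (distance of any of tin, screwdriver, sanding_block, tape, cup, offcut from where it was at the start of the episode above 0.03 m).
It also fails if it takes over 72 s, if anything falls off the work surface, if the arm or the gripper's body presses on something with over 40 N, if the wrist force passes 120 N, or if a joint passes its speed limit or range.

## Working session

There is one attempt and no reset: what is moved stays moved. The work goes in short steps, Python scripts to look and compute and a shell command to move; the robot and the scene stay as the last step left them, time stands still between calls to the robot, and variables do not carry over. Pictures are saved under pics/ and viewed, and the job is handed in when it is done.

```bash
ls; mkdir -p pics; cat > h.py <<'E'
import numpy as np, cv2
from plant import get_obs, capture, camera_model, ticket
def save(name,fn):
    im=capture(name); cv2.imwrite('pics/'+fn,cv2.cvtColor(im,cv2.COLOR_RGB2BGR)); return im
def cam(name):
    m=camera_model(name); f=200/np.tan(np.radians(m['vfov'])/2)
    R,_=cv2.Rodrigues(np.array(m['rvec'],float)); t=np.array(m['tvec'],float); return f,m['cx'],m['cy'],R,t
def ray(name,u,v,c=None):
    f,cx,cy,R,t=c or cam(name)
    d=np.array([(u-cx)/f,(v-cy)/f,1.0])
    if name=='wrist':
        r=np.hypot(d[0],d[1]); 
        d=np.array([d[0]/r*np.sin(r),d[1]/r*np.sin(r),np.cos(r)]) if r>0 else d
    return -R.T@t, R.T@d
def onz(name,u,v,z,c=None):
    o,d=ray(name,u,v,c); return o+d*(z-o[2])/d[2]
def proj(name,p,c=None):
    f,cx,cy,R,t=c or cam(name); q=R@np.array(p,float)+t
    if name=='wrist':
        th=np.arctan2(np.hypot(q[0],q[1]),q[2]); r=np.hypot(q[0],q[1]); return cx+f*th*q[0]/r, cy+f*th*q[1]/r
    return cx+f*q[0]/q[2], cy+f*q[1]/q[2]
def tri(a,b):
    (o1,d1),(o2,d2)=a,b; d1=d1/np.linalg.norm(d1); d2=d2/np.linalg.norm(d2)
    s=np.linalg.lstsq(np.array([d1,-d2]).T,o2-o1,rcond=None)[0]
    p=o1+s[0]*d1;q=o2+s[1]*d2; return (p+q)/2,np.linalg.norm(p-q)
E
python3 - <<'E'
from h import *
print(get_obs())
for n in ['scene','top','wrist']:
    save(n,n+'0.png'); f,cx,cy,R,t=cam(n); print(n,f,cx,cy,-R.T@t,R[2])
E
```

```text
pics
{'time': 0.0, 'joint_pos': array([ 1.27271897e+00,  5.28255227e-02,  1.40172223e+00, -3.18161772e-05,
        1.68857616e+00, -7.03075249e-02]), 'joint_velocities': array([-6.79504882e-05, -7.28963457e-04, -3.80790106e-04, -1.55750533e-04,
       -7.66692576e-04, -1.94993064e-03]), 'effort': array([-5.52855749e-05, -3.81667936e+01, -3.60192633e+01,  1.31475225e-06,
        6.15570330e-03, -5.39125199e-05]), 'tool_pos': array([0.11848204, 0.51126834, 0.30307948]), 'orientation': array([-3.14006295e+00, -7.60472189e-05,  2.91381905e+00]), 'contact_force': array([ 0.80827113, -0.14011648,  0.05784552]), 'torque': array([0.0010068 , 0.00684403, 0.03496153]), 'width': 0.08503667750598343}
scene 443.3714148144719 314.42611270274625 209.83414550610425 [1.04007059 0.43384011 1.24390563] [-0.42508856 -0.34072989 -0.83857192]
top 439.0238239439226 324.1932795721736 197.35702258293867 [ 0.29199637 -0.00195433  1.71341112] [ 0.12532108 -0.00597534 -0.99209824]
wrist 309.70691628693146 318.2884210036957 200.5004353272753 [0.05120407 0.52634288 0.37154217] [ 0.26205213 -0.06101255 -0.96312312]
```

View pics/scene0.png

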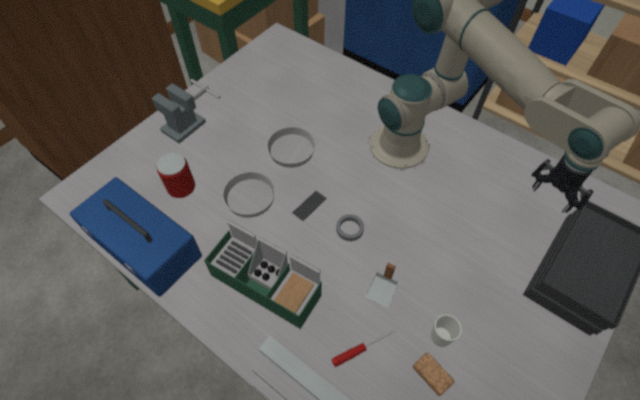

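View pics/top0.png

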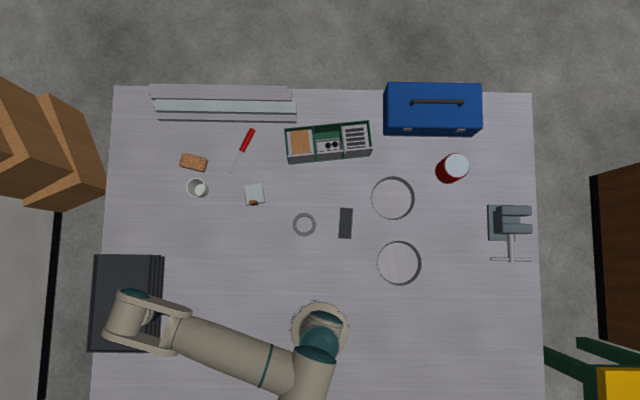

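View pics/wrist0.png

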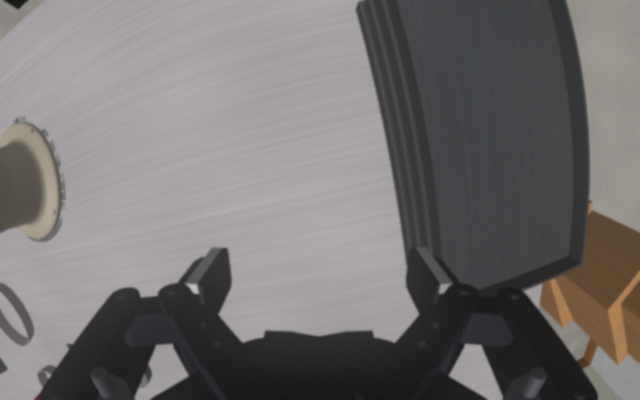

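The top view has image-up as +x and image-left as +y. It shows dish candidates at (392,198) and (399,263), the scoop at (254,195) with its handle on the robot side, and the rack at (328,142) with its fronts facing the robot. I'll take enlarged crops and measure from those.

```bash
python3 - <<'E'
from h import *
t=cv2.imread('pics/top0.png'); s=cv2.imread('pics/scene0.png')
def crop(im,x0,y0,x1,y1,k,fn): cv2.imwrite('pics/'+fn,cv2.resize(im[y0:y1,x0:x1],None,fx=k,fy=k,interpolation=cv2.INTER_CUBIC))
a=cv2.resize(t[110:175,275:385],None,fx=7,fy=7,interpolation=cv2.INTER_CUBIC)
cv2.imwrite('pics/c_rack.png',a)
crop(t,235,170,275,220,10,'c_scoop.png')
crop(t,340,165,440,295,4,'c_dish.png')
crop(s,345,250,415,320,8,'c_scoop_s.png')
crop(s,195,215,335,330,5,'c_rack_s.png')
for u,v in [(392,198),(399,263)]: 
    p=onz('top',u,v,0.034); print(p,np.hypot(p[0],p[1]))
for n,u,v,z in [('tape',304,224,.02),('offcut',345,223,.006),('tin',456,166,.13),('cup',199,189,.085),('screw',243,145,.01)]: print(n,onz('top',u,v,z))
E
```

```text
[ 0.50572273 -0.27380344  0.034     ] 0.5750859127931753
[ 0.25786888 -0.29918165  0.034     ] 0.39497596784711453
tape [0.40112498 0.06421062 0.02      ]
offcut [ 0.4083342  -0.09469878  0.006     ]
tin [ 0.61578943 -0.49444066  0.13      ]
cup [0.5218816  0.45678272 0.085     ]
screw [0.7113523  0.31272743 0.01      ]
```

View pics/c_rack.png

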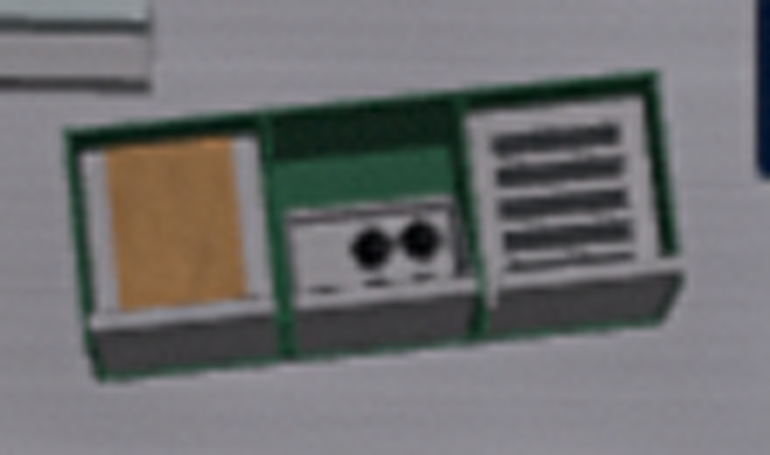

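View pics/c_scoop.png

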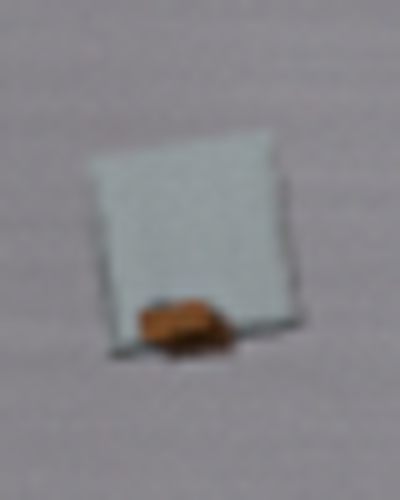

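View pics/c_dish.png

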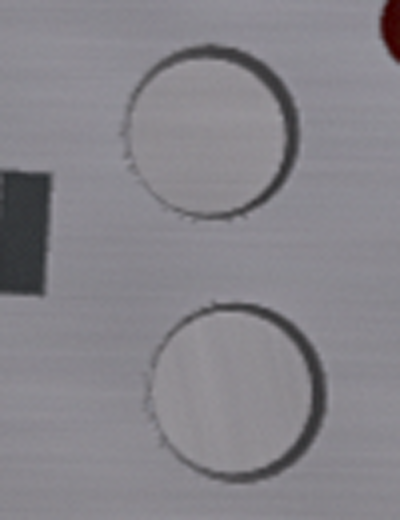

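View pics/c_scoop_s.png

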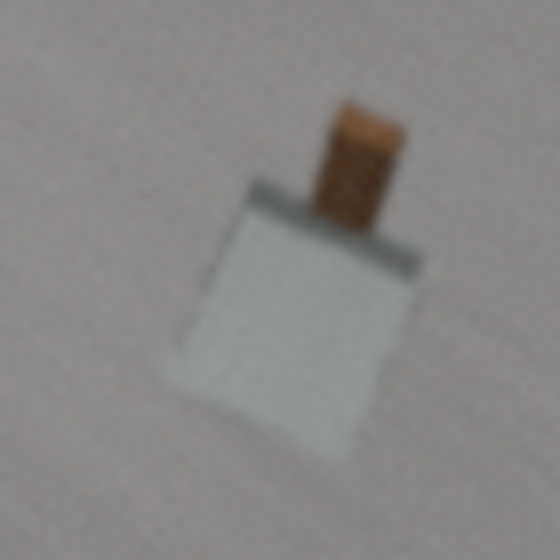

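View pics/c_rack_s.png

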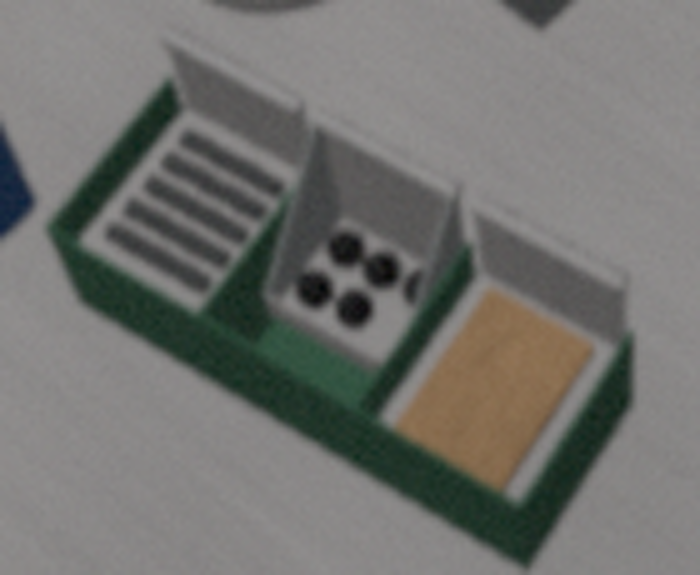

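```bash
python3 - <<'E'
from h import *
c=cam('top')
def T(u,v,z): return onz('top',275+u/7,110+v/7,z,c)
a,b=T(67,130,.105),T(657,73,.105); e,f=T(100,380,0.),T(663,322,0.)
print('back',a,b,np.linalg.norm(a-b)); print('front',e,f,np.linalg.norm(e-f))
g,h=T(90,320,.16),T(683,264,.16); print('fronttop',g,h,np.linalg.norm(g-h))
for p,q in((a,b),(e,f),(g,h)): d=p-q; print('yaw',np.degrees(np.arctan2(-d[0],d[1])))
l,r=T(290,299,.155),T(475,280,.155); print('rim',l,r,np.linalg.norm(l-r),(l+r)/2)
cs=cam('scene')
def S(u,v): return ray('scene',195+u/5,215+v/5,cs)
def TR(u,v): return ray('top',275+u/7,110+v/7,c)
print('outer fronts tri',tri(S(168,40),TR(683,264)),tri(S(628,270),TR(90,320)))
print('rim ends by scene z.155', [onz('scene',195+u/5,215+v/5,.155,cs) for u,v in((312,125),(460,185))])
print('rear tri',tri(S(55,228),TR(657,73)),tri(S(525,562),TR(67,130)))
# scoop
def P(u,v,z): return onz('top',235+u/10,170+v/10,z,c)
nl,nr=P(92,160,0),P(270,132,0); bl,br=P(112,352,.03),P(298,322,.03)
print('nose',nl,nr,np.linalg.norm(nl-nr),'back',bl,br,np.linalg.norm(bl-br))
hc=P(175,318,.098); print('handle top',hc)
def Q(u,v): return ray('scene',345+u/8,250+v/8,cs)
def Qz(u,v,z): return onz('scene',345+u/8,250+v/8,z,cs)
print('scene nose',Qz(170,385,0),Qz(345,460,0),'back top',Qz(255,190,.03),Qz(418,265,.03),'handle top',Qz(370,120,.098))
n=(nl+nr)/2; k=(bl+br)/2; d=n-k; print('yaw',np.degrees(np.arctan2(d[1],d[0])),np.linalg.norm(d[:2]))
# dish
for fn,x0,y0,k,z in(('',340,165,4,.034),):
    print('dish', onz('top',340+212/4,165+132/4,.034,c))
E
```

```text
back [0.75381348 0.14131783 0.105     ] [ 0.79082518 -0.17614643  0.105     ] 0.3196144872865677
front [0.63856057 0.12819867 0.        ] [ 6.77341653e-01 -1.91208765e-01  2.22044605e-16] 0.32175313698832614
fronttop [0.63757053 0.12196736 0.16      ] [ 0.67213803 -0.1838406   0.16      ] 0.3077554587827963
yaw 6.649830880127216
yaw 6.922723055760162
yaw 6.449148267108098
rim [0.65146548 0.01917978 0.155     ] [ 0.66309614 -0.07652666  0.155     ] 0.09641055890128165 [ 0.65728081 -0.02867344  0.155     ]
outer fronts tri (array([ 0.67355693, -0.18317469,  0.1469417 ]), np.float64(0.0054875431610873085)) (array([0.63423338, 0.12342838, 0.16890302]), np.float64(0.005114269563502523))
rim ends by scene z.155 [array([ 0.66564587, -0.07305135,  0.155     ]), array([0.64372293, 0.01699522, 0.155     ])]
rear tri (array([ 0.78963689, -0.17356071,  0.10013123]), np.float64(0.007931588908991089)) (array([0.76541406, 0.15038378, 0.0542661 ]), np.float64(0.01082397545306071))
nose [0.54862041 0.30361287 0.        ] [0.56089596 0.23390927 0.        ] 0.0707762750663646 back [0.46951633 0.28777668 0.03      ] [0.48225075 0.21660021 0.03      ] 0.07230667743077546
handle top [0.47534888 0.25326801 0.098     ]
scene nose [0.56113145 0.24164987 0.        ] [0.54586836 0.30846296 0.        ] back top [0.48981292 0.22786922 0.03      ] [0.47820562 0.29191036 0.03      ] handle top [0.4728971  0.25661861 0.098     ]
yaw 11.866007843506559 0.08059690818790075
dish [ 0.50578302 -0.27766771  0.034     ]
```

The dish meant is the one at top pixel (392,198): it is 0.575 m from the base, while its twin at (399,263) is 0.395 m away, and the crop shows both clearly. The bin hinge is near (0.658,-0.030) with the rack yawed 6.8°. The scoop grip is near (0.474,0.255) with yaw about 11°. I'll move above the mouth behind the rim with the gripper shut.

```bash
python3 -m creep '{"translation":[[1.6,-1.5,0],[3.2,-3,0],[4.8,-4.5,0],[6.4,-6,0],[8,-7.5,0],[9.6,-9,0],[11.2,-10.5,0],[12.8,-12,0],[14.4,-13.5,0],[16,-15,0],[16,-15,0],[16,-15,0]],"delta_rot":[[0,0,1],[0,0,2],[0,0,3],[0,0,4],[0,0,4],[0,0,4],[0,0,4],[0,0,4],[0,0,4],[0,0,4],[0,0,4],[0,0,4]]}' -1
```

```text
time: 1.15
tool_pos: [0.4844, 0.1676, 0.3037]
orientation: [3.141, -0.0, -3.021]
contact_force: [0.0, 0.7, -0.5]
width: -0.0001
```

```bash
python3 -m creep '{"translation":[[1.2,-1.2,0],[2.4,-2.4,0],[3.6,-3.6,0],[4.8,-4.8,0],[6,-6,0],[6,-6,0],[6,-6,0],[6,-6,0],[6,-6,0]],"delta_rot":[[0,0,0],[0,0,0],[0,0,0],[0,0,0],[0,0,0],[0,0,0],[0,0,0],[0,0,0],[0,0,0]]}' -1
python3 - <<'E'
from h import *
save('wrist','w1.png'); save('top','t1.png')
o=get_obs(); print(o['tool_pos'],np.degrees(o['orientation']),o['joint_pos'])
E
```

```text
time: 1.9
tool_pos: [0.6327, 0.0206, 0.3044]
orientation: [3.141, 0.0, -3.019]
contact_force: [-0.2, 0.8, 0.5]
width: 0.0
[0.63269007 0.02079151 0.30480829] [ 1.79994840e+02  6.24247982e-02 -1.72950490e+02] [-2.55560168e-02  3.61483229e-01  1.04556279e+00  2.53721169e-04
  1.73348245e+00 -1.71934833e+00]
```

View pics/w1.png

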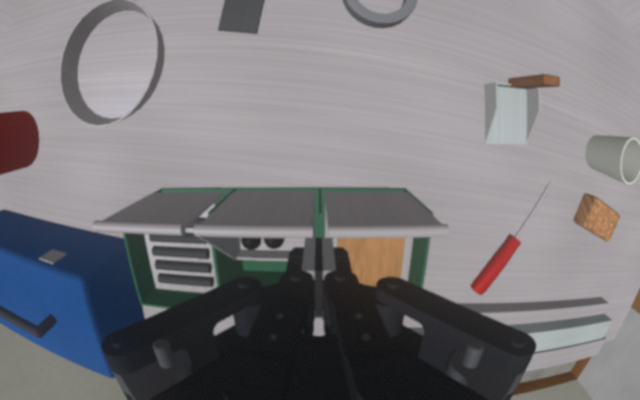

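```bash
python3 - <<'E'
from h import *
c=cam('wrist'); im=cv2.imread('pics/w1.png')
cv2.imwrite('pics/w1c.png',cv2.resize(im[170:320,90:460],None,fx=2.1,fy=2.1,interpolation=cv2.INTER_CUBIC))
for u,v in [(193,229),(316,232),(203,190),(318,189),(160,190),(406,189)]:
    print(u,v,onz('wrist',u,v,.155,c),onz('wrist',u,v,0,c))
E
```

```text
193 229 [ 0.66048477 -0.0766068   0.155     ] [ 0.72905618 -0.13955973  0.        ]
316 232 [0.64954927 0.02100347 0.155     ] [0.71034524 0.02745399 0.        ]
203 190 [ 0.62731047 -0.06820915  0.155     ] [ 0.67229407 -0.12519113  0.        ]
318 189 [0.6162533  0.01841634 0.155     ] [0.65337497 0.02302734 0.        ]
160 190 [ 0.63160381 -0.106079    0.155     ] [ 0.6796401  -0.18998743  0.        ]
406 189 [0.60799955 0.0833565  0.155     ] [0.63925259 0.13414166 0.        ]
```

View pics/w1c.png

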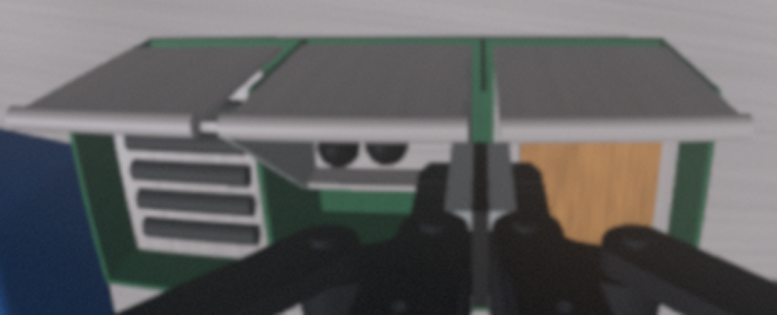

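The wrist view puts the rim ends at (194,230) and (314,231), 95 mm apart, which matches the given size. The hinge is at (0.657,-0.028) with yaw 7.0°. I'll compute the hook path next.

```bash
cat > path.py <<'E'
from h import *
H=np.array([.657,-.028]); yaw=np.radians(7.0); ex=np.array([np.cos(yaw),np.sin(yaw)])
def W(x,z): return np.array([H[0]+x*ex[0],H[1]+x*ex[1],z+.035])
E
python3 - <<'E'
from path import *
o=get_obs(); p0=o['tool_pos']; print(p0)
st=W(.030,.138-.035+.073); print('pre',st,(st-p0)/.025)
base=None
for th in np.radians([0,10,20,30,40,50,60]):
    ph=th/2; t=np.array([np.sin(ph),-np.cos(ph)]); n=np.array([np.cos(ph),np.sin(ph)])
    B=.12*np.array([-np.sin(th),np.cos(th)]); p=.017-.009*th/np.radians(60)
    T=B+n*.015+t*p-.073*t
    w=W(*T); print(round(np.degrees(th)),w.round(4),((w-st)/.025).round(2))
E
```

```text
[0.63269007 0.02079151 0.30480829]
pre [ 0.68677638 -0.02434392  0.211     ] [ 2.16345265 -1.80541732 -3.75233173]
0 [ 0.6719 -0.0262  0.211 ] [-0.6  -0.07  0.  ]
10 [ 0.6462 -0.0293  0.2118] [-1.62 -0.2   0.03]
20 [ 0.6208 -0.0325  0.2085] [-2.64 -0.32 -0.1 ]
30 [ 0.5963 -0.0355  0.2012] [-3.62 -0.44 -0.39]
40 [ 0.5734 -0.0383  0.1903] [-4.54 -0.56 -0.83]
50 [ 0.5526 -0.0408  0.176 ] [-5.37 -0.66 -1.4 ]
60 [ 0.5345 -0.043   0.1588] [-6.09 -0.75 -2.09]
```

```bash
python3 -m creep '{"translation":[[1.1,-0.9,0],[2.16,-1.8,0],[2.16,-1.8,0],[2.16,-1.8,-0.8],[2.16,-1.8,-1.8],[2.16,-1.8,-2.8],[2.16,-1.8,-3.4],[2.16,-1.8,-3.75],[2.16,-1.8,-3.75],[2.16,-1.8,-3.75]],"delta_rot":[[0,0,0],[0,0,0],[0,0,0],[0,0,0],[0,0,0],[0,0,0],[0,0,0],[0,0,0],[0,0,0],[0,0,0]]}' -1
python3 - <<'E'
from h import *
save('wrist','w2.png'); print(get_obs()['tool_pos'],get_obs()['contact_force'])
E
```

```text
time: 2.83
tool_pos: [0.6873, -0.0249, 0.2113]
orientation: [-3.142, 0.001, -3.02]
contact_force: [-0.7, -0.7, 0.1]
width: -0.0003
[ 0.68763364 -0.02510099  0.21226572] [-0.10369198 -0.29431575  0.18239504]
```

View pics/w2.png

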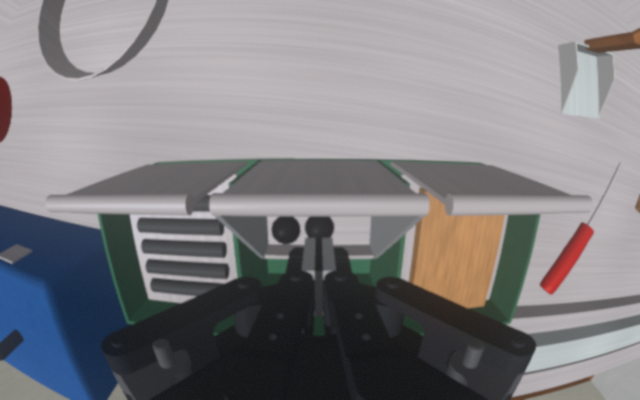

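The shut fingertips at (318,250) are behind the rim, which spans 210–427, and are centred on it with no contact. Swinging the first half.

```bash
python3 -m creep '{"translation":[[-0.3,-0.04,0],[-0.6,-0.07,0],[-0.94,-0.11,0.01],[-1.28,-0.15,0.02],[-1.62,-0.2,0.03],[-1.96,-0.24,0],[-2.3,-0.28,-0.05],[-2.64,-0.32,-0.1],[-2.97,-0.36,-0.2],[-3.3,-0.4,-0.3],[-3.62,-0.44,-0.39],[-3.62,-0.44,-0.39]],"delta_rot":[[0,0,0],[0,0,0],[0.04,-0.33,0],[0.08,-0.66,0],[0.12,-1,0],[0.16,-1.33,0],[0.2,-1.66,0],[0.24,-2,0],[0.28,-2.33,0],[0.32,-2.66,0],[0.36,-3,0],[0.36,-3,0]]}' -1
python3 - <<'E'
from h import *
save('wrist','w3.png'); print(get_obs()['tool_pos'],get_obs()['contact_force'])
E
```

```text
time: 3.88
tool_pos: [0.5966, -0.0365, 0.2025]
orientation: [-3.14, 0.268, -3.02]
contact_force: [0.8, -0.8, -0.4]
width: -0.0002
[ 0.59692138 -0.03656223  0.20262136] [-0.00316198 -0.02560268  0.4142936 ]
```

View pics/w3.png

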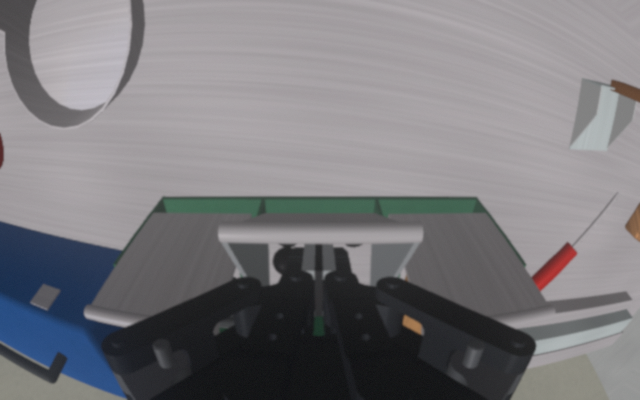

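The bin follows: the rim at (320,232) is now well forward. Continuing to the stop.

```bash
python3 -m creep '{"translation":[[-0.31,-0.04,-0.14],[-0.62,-0.08,-0.29],[-0.92,-0.12,-0.44],[-1.2,-0.15,-0.63],[-1.48,-0.19,-0.82],[-1.75,-0.22,-1.01],[-2,-0.25,-1.24],[-2.24,-0.28,-1.47],[-2.47,-0.31,-1.7],[-2.55,-0.32,-1.78],[-2.55,-0.32,-1.78]],"delta_rot":[[0.04,-0.33,0],[0.08,-0.66,0],[0.12,-1,0],[0.16,-1.33,0],[0.2,-1.66,0],[0.24,-2,0],[0.28,-2.33,0],[0.32,-2.66,0],[0.36,-3,0],[0.36,-3,0],[0.36,-3,0]]}' -1
python3 - <<'E'
from h import *
save('wrist','w4.png'); save('scene','s4.png'); print(get_obs()['tool_pos'],get_obs()['contact_force'])
im=cv2.imread('pics/s4.png'); cv2.imwrite('pics/s4c.png',cv2.resize(im[190:340,180:340],None,fx=4.5,fy=4,interpolation=cv2.INTER_CUBIC))
E
```

```text
time: 4.85
tool_pos: [0.5344, -0.0445, 0.1581]
orientation: [-3.14, 0.531, -3.02]
contact_force: [3.9, 0.6, -0.4]
width: 0.0001
[ 0.53446239 -0.04451581  0.15809868] [4.18676156 1.60894205 1.41017785]
```

View pics/w4.png

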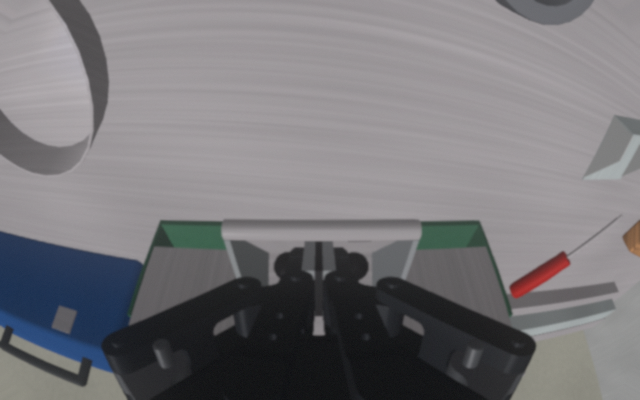

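View pics/s4c.png

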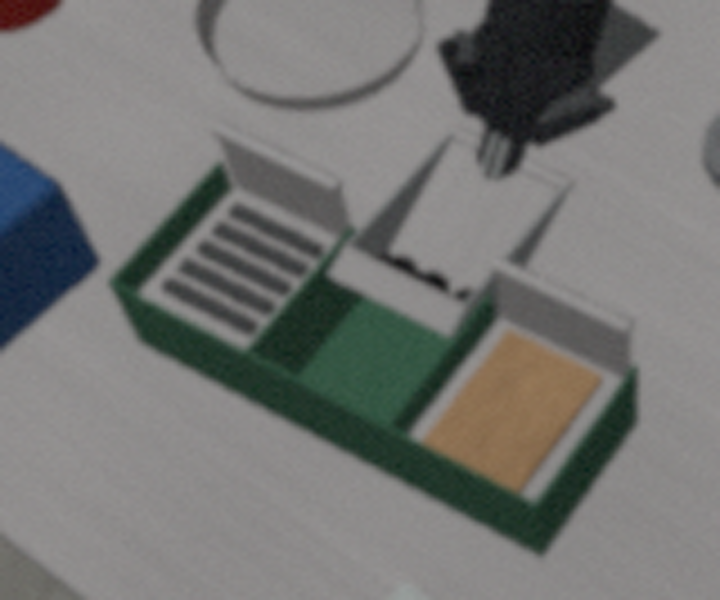

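Knobs are gathered in the corner at crop (400–460,260–290). I'll press on until the force shows the stop.

```bash
python3 -m creep '{"translation":[[-0.1,-0.01,-0.1],[-0.2,-0.02,-0.2],[-0.2,-0.02,-0.2]],"delta_rot":[[0,0,0],[0,0,0],[0,0,0]]}' -1;  python3 -m creep '{"translation":[[-0.1,-0.01,-0.1],[-0.2,-0.02,-0.2],[-0.2,-0.02,-0.2]],"delta_rot":[[0,0,0],[0,0,0],[0,0,0]]}' -1
```

```text
time: 5.2
tool_pos: [0.5331, -0.0447, 0.1576]
orientation: [-3.138, 0.545, -3.02]
contact_force: [23.0, 6.6, 3.0]
width: 0.0001
time: 5.45
tool_pos: [0.5319, -0.0448, 0.1572]
orientation: [-3.136, 0.559, -3.019]
contact_force: [44.1, 12.7, 3.6]
width: -0.0002
```

The force rose to 44 N against the stop. I'll back off, lift, open the fingers and head for the scoop, keeping the 30° tilt and turning 5° to the scoop's yaw.

```bash
python3 -m creep '{"translation":[[0.3,0.03,0.2],[0.6,0.07,0.5],[0.4,0.04,1.3],[0,0,2.2],[-0.5,0.5,3.2],[-1,1.5,4],[-2,3,4],[-2.8,4.2,4],[-3.6,5.4,4],[-4.4,6.6,4],[-4.8,7.8,3.5],[-5,9,3]],"delta_rot":[[0,0,0],[0,0,0],[0,0,0],[0,0,0],[0,0,0],[0,0,1],[0,0,1],[0,0,1],[0,0,1],[0,0,1],[0,0,1],[0,0,1]]}' -1
python3 -m creep '{"translation":[[0,1,0],[0,1.5,0],[0,1.5,0]],"delta_rot":[[0,0,0],[0,0,0],[0,0,0]]}' 1
python3 - <<'E'
from h import *
save('wrist','w5.png');save('top','t5.png'); o=get_obs();print(o['tool_pos'],np.degrees(o['orientation']),o['contact_force'])
im=cv2.imread('pics/t5.png'); cv2.imwrite('pics/t5c.png',cv2.resize(im[110:210,230:390],None,fx=4.5,fy=4.5,interpolation=cv2.INTER_CUBIC))
E
```

```text
time: 6.45
tool_pos: [0.3973, 0.181, 0.2229]
orientation: [-3.141, 0.531, -2.933]
contact_force: [1.4, -1.4, -0.5]
width: -0.0001
time: 6.7
tool_pos: [0.3977, 0.2192, 0.2215]
orientation: [-3.14, 0.527, -2.929]
contact_force: [-0.9, -0.4, 0.0]
width: 0.036
[0.39808015 0.21712869 0.22130934] [-179.90323812   30.1848552  -167.95533475] [-0.21094691 -0.07182851 -0.02615816]
```

View pics/w5.png

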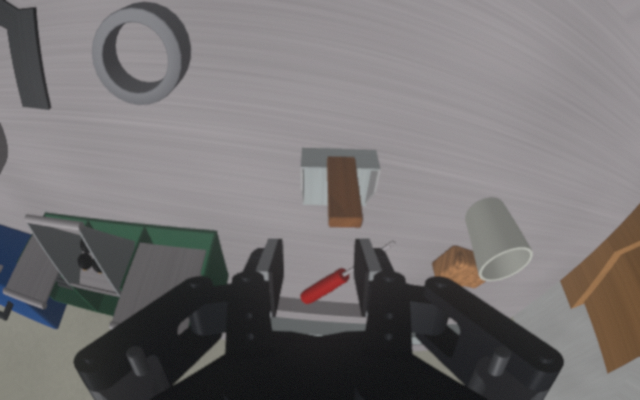

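View pics/t5c.png

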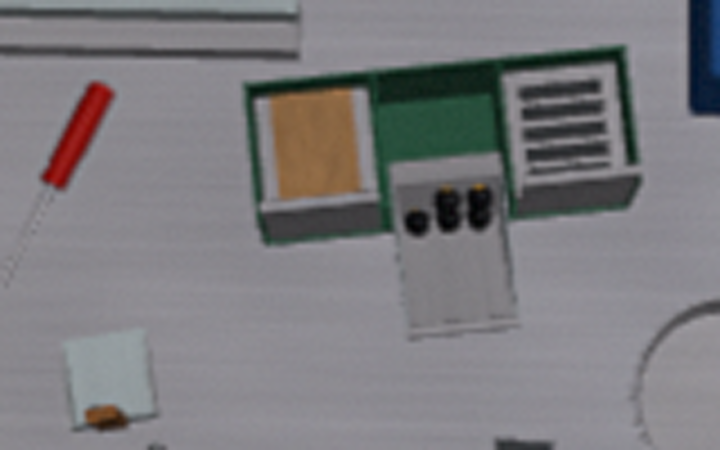

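The bin is at its stop, with the knobs in the corner in three columns (1, 2, 2). I'll refine the scoop pose from the wrist view: back-wall foot (303,150)–(377,152), handle top face at about (346,222).

```bash
python3 - <<'E'
from path import *
c=cam('wrist'); im=cv2.imread('pics/w5.png')
cv2.imwrite('pics/w5c.png',cv2.resize(im[135:240,285:400],None,fx=5,fy=5,interpolation=cv2.INTER_CUBIC))
a,b=onz('wrist',303,149,0,c),onz('wrist',377,151,0,c); print(a,b,np.linalg.norm(a-b),(a+b)/2)
d=b-a; print(np.degrees(np.arctan2(-d[0],d[1])))
print('handle top',onz('wrist',346,222,.098,c))
ct=cam('top')
r=[onz('top',230+u/4.5,110+v/4.5,.095,ct) for u,v in((410,335),(518,325))]; print('rim',r,(r[0]+r[1])/2, W(-.104,.06))
for u,v in((416,222),(448,218),(480,212),(448,195),(480,190)):
    print('knob',onz('top',230+u/4.5,110+v/4.5,.055,ct))
E
```

```text
[0.48480912 0.21984536 0.        ] [0.47124913 0.2920431  0.        ] 0.07346009726543334 [0.47802913 0.25594423 0.        ]
10.637220450038251
handle top [0.47199867 0.2534877  0.098     ]
rim [array([5.44786173e-01, 5.01124945e-04, 9.50000000e-02]), array([ 0.55459839, -0.08895703,  0.095     ])] [ 0.54969228 -0.04422795  0.095     ] [ 0.5537752  -0.04067441  0.095     ]
knob [ 0.64889978 -0.00305467  0.055     ]
knob [ 0.65283446 -0.03038347  0.055     ]
knob [ 0.65851815 -0.05771419  0.055     ]
knob [ 0.67292637 -0.03012049  0.055     ]
knob [ 0.67775331 -0.05750146  0.055     ]
```

View pics/w5c.png

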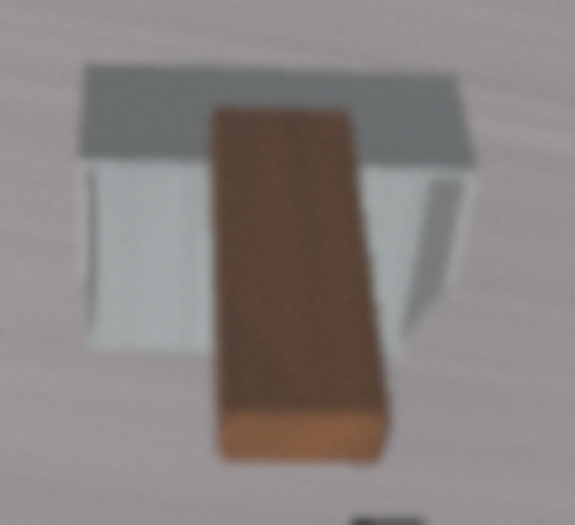

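```bash
python3 -m creep '{"translation":[[0.15,0.98,-0.5],[0.28,0.98,-1.2],[0.28,0.98,-1.2],[0.6,1.05,-1.8],[0.95,1.12,-2.4],[1.3,1.19,-3],[1.6,1.25,-3.55],[1.9,1.3,-4.05],[2.05,1.32,-4.32],[2.05,1.32,-4.32],[2.05,1.32,-4.32]],"delta_rot":[[0,0,-0.1],[0,0,-0.2],[0,0,-0.2],[0,0,-0.2],[0,0,-0.2],[0,0,-0.2],[0,0,-0.2],[0,0,-0.2],[0,0,-0.2],[0,0,-0.2],[0,0,-0.2]]}' 1
python3 - <<'E'
from h import *
save('wrist','w6.png');o=get_obs();print(o['tool_pos'],np.degrees(o['orientation']),o['contact_force'],o['width'])
E
```

```text
time: 7.72
tool_pos: [0.4496, 0.2493, 0.1135]
orientation: [-3.14, 0.527, -2.951]
contact_force: [-0.1, -0.1, -0.9]
width: 0.0856
[0.44961378 0.24961599 0.11396743] [-179.95106745   30.26644208 -169.08054452] [ 0.46528086 -0.48388542  0.35592036] 0.08531858520546154
```

View pics/w6.png

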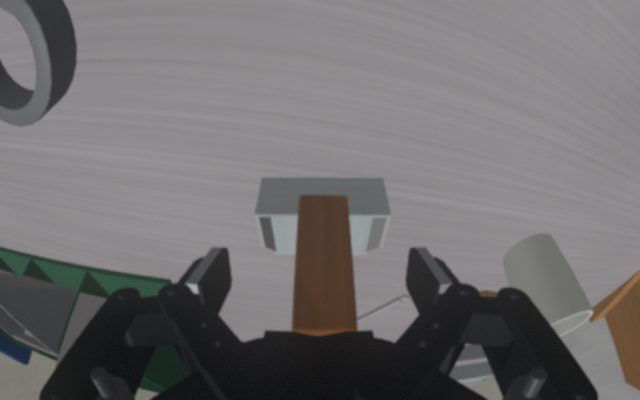

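The handle at (325,260) is centred between the pads. Closing.

```bash
python3 -m creep '{"translation":[[0,0,0],[0,0,0],[0,0,0],[0,0,0],[0,0,0],[0,0,0],[0,0,0],[0,0,0]],"delta_rot":[[0,0,0],[0,0,0],[0,0,0],[0,0,0],[0,0,0],[0,0,0],[0,0,0],[0,0,0]]}' -1 110
```

```text
time: 8.43
tool_pos: [0.4494, 0.2502, 0.1134]
orientation: [-3.141, 0.528, -2.95]
contact_force: [-3.3, 0.8, 5.5]
width: 0.0246
```

```bash
python3 -m creep '{"translation":[[0,0,0.3],[0,0,0.8],[0,0,1.6],[0,0,2.6],[0,0,3.6],[0,0,4.6],[0,0,5.4],[0,0,6],[0,0,6],[0,0,6]],"delta_rot":[[0,0,0],[0,0,0],[0,0,0],[0,0,0],[0,0,0],[0,0,0],[0,0,0],[0,0,0],[0,0,0],[0,0,0]]}'
python3 - <<'E'
from h import *
save('wrist','w7.png');save('scene','s7.png');save('top','t7.png');o=get_obs();print(o['tool_pos'],np.degrees(o['orientation']),o['contact_force'],o['width'])
im=cv2.imread('pics/s7.png'); cv2.imwrite('pics/s7c.png',cv2.resize(im[190:330,330:450],None,fx=4,fy=4,interpolation=cv2.INTER_CUBIC))
E
```

```text
time: 9.27
tool_pos: [0.4492, 0.2499, 0.2629]
orientation: [-3.141, 0.527, -2.95]
contact_force: [0.3, 0.3, -3.4]
width: 0.0246
[0.44878048 0.24966529 0.26072471] [-179.87608777   30.01450025 -169.00845933] [-0.47078436  0.27968814 -3.04711456] 0.024362611273371804
```

View pics/w7.png

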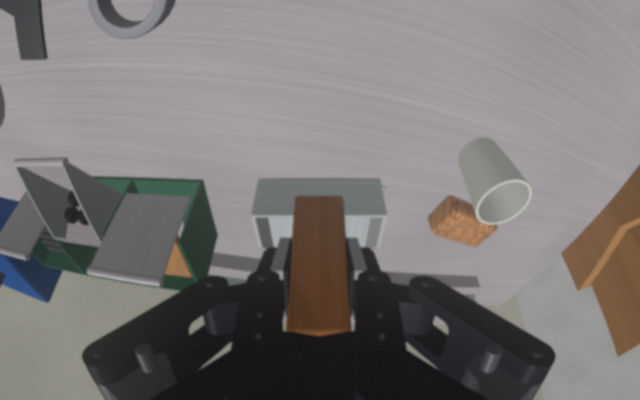

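View pics/s7c.png

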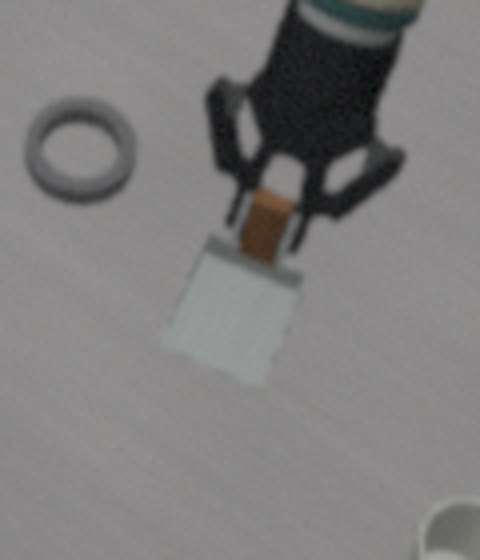

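The scoop is held square and did not slip: the back-wall foot is still at row 179. Next I'll compute the waypoints into the bin.

```bash
cat >> path.py <<'E'
from scipy.spatial.transform import Rotation as Ro
A,Bh=-.0292,.1134   # TCP in scoop frame (x,z) at pickup
T0=30.0             # tool tilt when scoop level
def tcp(n,hg,phi,lat=0.):
    s=np.radians(-30+phi); b=np.array([np.cos(s),np.sin(s)]); h=np.array([-np.sin(s),np.cos(s)])
    u=np.array([-np.cos(np.radians(30)),.5]); v=np.array([.5,np.cos(np.radians(30))])
    nose=n*u+hg*v; O=nose-.078*b; T=O+A*b+Bh*h
    w=W(*T); w[0]-=lat*ex[1]; w[1]+=lat*ex[0]; return w
def Rt(phi,yawdeg=7.0):
    # scoop level -> tool tilt 30 forward; tilt = phi
    base=Ro.from_euler('xyz',[180,0,yawdeg-180],degrees=True)
    y=np.array([-np.sin(np.radians(yawdeg)),np.cos(np.radians(yawdeg)),0])
    return Ro.from_rotvec(-np.radians(phi)*y)*base
E
python3 - <<'E'
from path import *
o=get_obs(); p=o['tool_pos']; Rc=Ro.from_euler('xyz',o['orientation'])
print(Rc.as_matrix()[:,2], Rt(30,11).as_matrix()[:,2])
for a in [(.030,.07,0),(.030,.03,0),(.030,.001,0),(.004,.001,0)]:
    w=tcp(*a); print(a,w.round(4),((w-p)/.025).round(2))
print('rot',((Rt(0)*Rc.inv()).as_rotvec(degrees=True)/5).round(2))
E
```

```text
[ 0.491454    0.09325059 -0.86589681] [ 0.49081359  0.0954045  -0.8660254 ]
(0.03, 0.07, 0) [ 0.6301 -0.0313  0.2624] [  7.25 -11.24   0.07]
(0.03, 0.03, 0) [ 0.6102 -0.0337  0.2278] [  6.46 -11.34  -1.32]
(0.03, 0.001, 0) [ 0.5958 -0.0355  0.2027] [  5.88 -11.41  -2.32]
(0.004, 0.001, 0) [ 0.6182 -0.0328  0.1897] [  6.78 -11.3   -2.84]
rot [-0.91  5.93 -0.77]
```

```bash
python3 -m creep '{"translation":[[0,-1,1],[0.4,-2.2,2],[0.8,-3.6,2],[1.2,-5,2],[1.6,-6.4,2],[2,-7.8,2],[2.5,-9.2,2],[3,-10.4,2],[3.5,-11.3,2],[4.2,-11.3,2],[5.2,-11.3,2],[6.2,-11.3,1.5]],"delta_rot":[[-0.1,0.6,-0.08],[-0.2,1.3,-0.15],[-0.3,2,-0.3],[-0.4,2.7,-0.4],[-0.5,3.4,-0.5],[-0.6,4.1,-0.6],[-0.72,4.7,-0.65],[-0.8,5.3,-0.7],[-0.91,5.93,-0.77],[-0.91,5.93,-0.77],[-0.91,5.93,-0.77],[-0.91,5.93,-0.77]]}'
python3 -m creep '{"translation":[[0.7,0.05,-0.7],[1.05,0.06,-1.43],[1.05,0.06,-1.43],[1.05,0.06,-1.43]],"delta_rot":[[0,0,0],[0,0,0],[0,0,0],[0,0,0]]}'
python3 - <<'E'
from path import *
save('wrist','w8.png');save('scene','s8.png');save('top','t8.png');o=get_obs();print(o['tool_pos'],np.degrees(o['orientation']),o['contact_force'],o['joint_pos'])
im=cv2.imread('pics/s8.png'); cv2.imwrite('pics/s8c.png',cv2.resize(im[180:340,190:340],None,fx=4,fy=3.7,interpolation=cv2.INTER_CUBIC))
im=cv2.imread('pics/t8.png'); cv2.imwrite('pics/t8c.png',cv2.resize(im[100:210,260:400],None,fx=5,fy=5,interpolation=cv2.INTER_CUBIC))
E
```

```text
time: 10.42
tool_pos: [0.6058, -0.0334, 0.3013]
orientation: [3.141, 0.007, -3.021]
contact_force: [1.6, 0.7, -1.1]
width: 0.0243
time: 10.75
tool_pos: [0.63, -0.031, 0.2619]
orientation: [3.139, -0.001, -3.02]
contact_force: [-1.0, -0.9, -1.3]
width: 0.0244
[ 0.63040576 -0.03109383  0.26633063] [ 179.95454683    0.34484627 -173.01728928] [ 0.64140707  0.32815874 -0.67821927] [-0.10848719  0.36282318  1.12001338  0.00215386  1.65307731 -1.80097408]
```

View pics/w8.png

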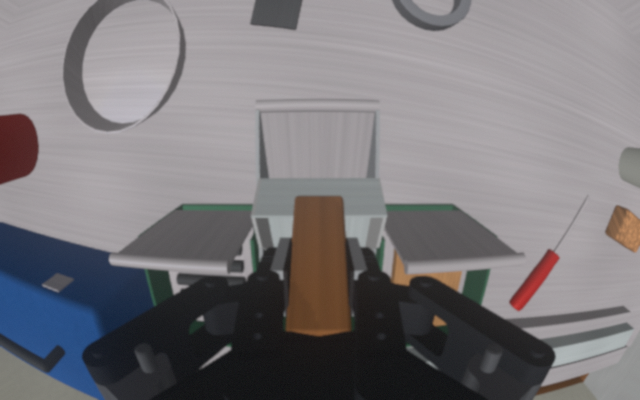

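View pics/s8c.png

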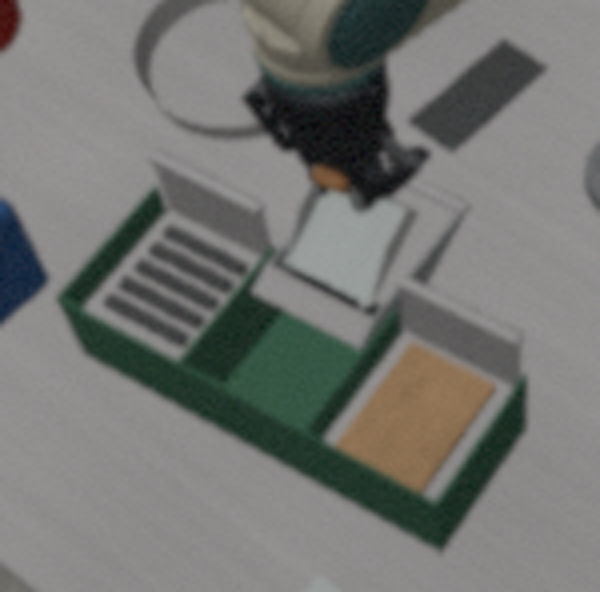

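View pics/t8c.png

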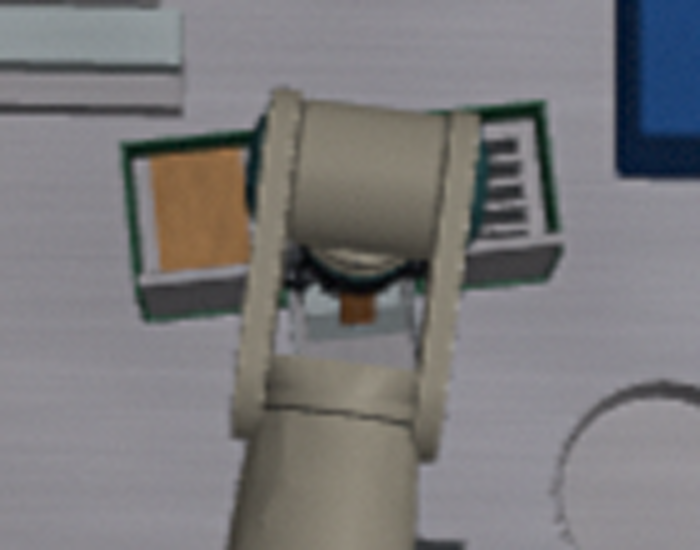

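Centring is good: the bin rim spans columns 257–380 and the scoop foot 253–386, with the rim line level. I'll check the rim distance by ray, then lower.

```bash
python3 - <<'E'
from path import *
c=cam('wrist')
a=(onz('wrist',257,104,.095,c)+onz('wrist',380,104,.095,c))/2; print(a, W(-.104,.06)); d=a[:2]-W(-.104,.06)[:2]; print('along',d@ex,'lat',d@np.array([-ex[1],ex[0]]))
p=get_obs()['tool_pos']; print(p)
for q in [(.030,.03,0),(.030,.003,0),(.004,.001,0)]: print(q,((tcp(*q)-p)/.025).round(2))
E
```

```text
[ 0.55259379 -0.04042104  0.095     ] [ 0.5537752  -0.04067441  0.095     ]
along -0.0011417237524451998 lat 0.0003954647732439388
[ 0.63040576 -0.03109383  0.26633063]
(0.03, 0.03, 0) [-0.81 -0.11 -1.54]
(0.03, 0.003, 0) [-1.34 -0.17 -2.48]
(0.004, 0.001, 0) [-0.49 -0.07 -3.07]
```

```bash
python3 -m creep '{"translation":[[0,0,0],[0,0,0]],"delta_rot":[[0,0,0],[0,0,0]]}'; python3 -m creep '{"translation":[[-0.7,-0.08,-1.0],[-1.2,-0.15,-2.0],[-1.2,-0.15,-2.0],[-1.2,-0.15,-2.0]],"delta_rot":[[0,0,0],[0,0,0],[0,0,0],[0,0,0]]}';python3 -m creep '{"translation":[[0,0,0]],"delta_rot":[[0,0,0]]}'
```

```text
time: 11.07
tool_pos: [0.6305, -0.0311, 0.2662]
orientation: [3.141, 0.006, -3.02]
contact_force: [0.8, 0.6, -2.4]
width: 0.0249
time: 11.4
tool_pos: [0.6, -0.0348, 0.2143]
orientation: [3.14, 0.002, -3.02]
contact_force: [0.4, -0.9, -1.4]
width: 0.0245
time: 11.48
tool_pos: [0.6017, -0.0348, 0.2172]
orientation: [3.141, 0.008, -3.02]
contact_force: [0.4, 0.8, -1.0]
width: 0.0242
```

```bash
python3 -m creep '{"translation":[[-0.15,-0.02,-0.25],[-0.25,-0.03,-0.5],[-0.25,-0.03,-0.5],[-0.25,-0.03,-0.5]],"delta_rot":[[0,0,0],[0,0,0],[0,0,0],[0,0,0]]}'
python3 - <<'E'
from path import *
save('wrist','w9.png');o=get_obs();p=o['tool_pos'];print(p,np.degrees(o['orientation']),o['contact_force'])
for q in [(.030,.001,0),(.004,.001,0)]: print(q,((tcp(*q)-p)/.025).round(2))
E
```

```text
time: 11.82
tool_pos: [0.5945, -0.0355, 0.2025]
orientation: [3.14, 0.005, -3.02]
contact_force: [1.2, 0.2, -2.1]
width: 0.0245
[ 0.59454609 -0.03555439  0.20250285] [ 179.93266102    0.26074552 -173.01363467] [ 0.57068003  0.0906576  -0.47398744]
(0.03, 0.001, 0) [0.05 0.   0.01]
(0.004, 0.001, 0) [ 0.95  0.11 -0.51]
```

View pics/w9.png

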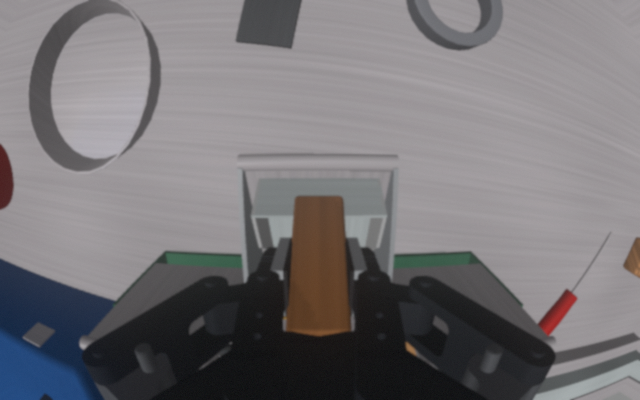

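```bash
python3 -m creep '{"translation":[[-0.03,0,-0.05],[-0.03,0,-0.05]],"delta_rot":[[0,0,0],[0,0,0]]}'; python3 -m creep '{"translation":[[-0.03,0,-0.05],[-0.03,0,-0.05]],"delta_rot":[[0,0,0],[0,0,0]]}'
```

```text
time: 12.03
tool_pos: [0.5943, -0.0355, 0.2024]
orientation: [3.141, 0.007, -3.019]
contact_force: [1.4, 1.4, 4.3]
width: 0.0245
time: 12.2
tool_pos: [0.594, -0.0354, 0.2023]
orientation: [3.141, 0.009, -3.019]
contact_force: [2.7, 0.1, 6.9]
width: 0.0246
```

Light contact with the ramp. Sliding the nose into the corner.

```bash
python3 -m creep '{"translation":[[0.12,0.015,-0.07],[0.24,0.03,-0.14],[0.36,0.045,-0.21],[0.48,0.06,-0.28],[0.6,0.075,-0.35],[0.72,0.09,-0.42],[0.83,0.1,-0.48],[0.83,0.1,-0.48]],"delta_rot":[[0,0,0],[0,0,0],[0,0,0],[0,0,0],[0,0,0],[0,0,0],[0,0,0],[0,0,0]]}'
python3 - <<'E'
from path import *
save('scene','s10.png');save('wrist','w10.png');o=get_obs();p=o['tool_pos'];print(p,np.degrees(o['orientation']),o['contact_force'])
for q in [(.004,.001,0)]: print(q,((tcp(*q)-p)/.025).round(2))
im=cv2.imread('pics/s10.png'); cv2.imwrite('pics/s10c.png',cv2.resize(im[220:320,230:330],None,fx=6,fy=6,interpolation=cv2.INTER_CUBIC))
E
```

```text
time: 12.87
tool_pos: [0.6149, -0.0331, 0.1903]
orientation: [-3.142, 0.009, -3.019]
contact_force: [1.1, 0.6, 7.3]
width: 0.0247
[ 0.61485921 -0.03312452  0.19031435] [-179.99399011    0.53273906 -173.00191926] [2.67752005 0.99438795 7.39026517]
(0.004, 0.001, 0) [ 0.13  0.01 -0.03]
```

View pics/s10c.png

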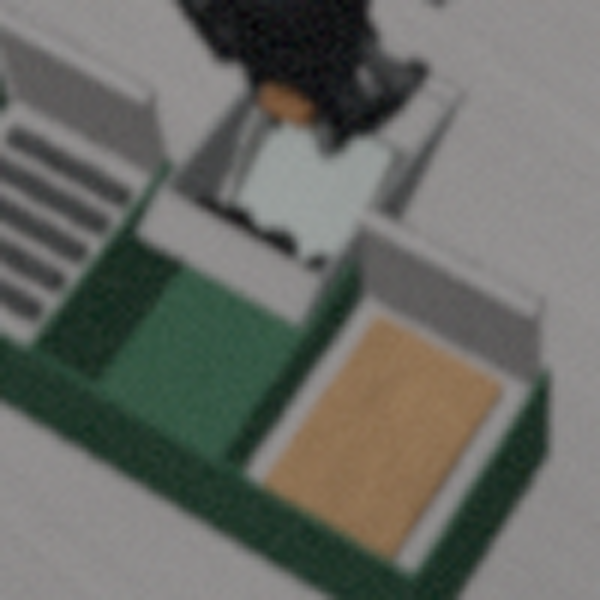

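```bash
python3 -m creep '{"translation":[[0.07,0.01,-0.04],[0.14,0.02,-0.08],[0.14,0.02,-0.08]],"delta_rot":[[0,0,0],[0,0,0],[0,0,0]]}';python3 -m creep '{"translation":[[0.05,0.005,-0.03],[0.1,0.01,-0.055],[0.1,0.01,-0.055]],"delta_rot":[[0,0,0],[0,0,0],[0,0,0]]}'
```

```text
time: 13.22
tool_pos: [0.6182, -0.0327, 0.1884]
orientation: [-3.141, 0.009, -3.019]
contact_force: [1.5, 0.0, 7.9]
width: 0.0245
time: 13.47
tool_pos: [0.6198, -0.0325, 0.1879]
orientation: [3.141, 0.006, -3.02]
contact_force: [-8.4, 0.9, 16.7]
width: 0.0245
```

The nose touches the back wall (-8 N). Next I'll compute the tilt-up: heel near the ramp, nose rising along the wall.

```bash
python3 - <<'E'
from path import *
S=tcp(0,0,0); print(S,get_obs()['tool_pos'])
y=np.array([-ex[1],ex[0],0])
for ph in range(0,55,5):
    e=.002+.00006*ph; q=tcp(.003+.0001*max(0,ph-30),e+.078*np.sin(np.radians(ph)),ph)
    print(ph,((q-S)/.025).round(2),(-ph/5*y).round(2))
E
```

```text
[ 0.62113144 -0.0324041   0.18680728] [ 0.61980191 -0.03247255  0.18792522]
0 [-0.06 -0.01  0.13] [-0.  0.  0.]
5 [-0.44 -0.05  0.23] [ 0.12 -0.99 -0.  ]
10 [-0.81 -0.1   0.28] [ 0.24 -1.99 -0.  ]
15 [-1.16 -0.14  0.28] [ 0.37 -2.98 -0.  ]
20 [-1.48 -0.18  0.23] [ 0.49 -3.97 -0.  ]
25 [-1.79 -0.22  0.14] [ 0.61 -4.96 -0.  ]
30 [-2.07 -0.25  0.01] [ 0.73 -5.96 -0.  ]
35 [-2.35 -0.29 -0.17] [ 0.85 -6.95 -0.  ]
40 [-2.59 -0.32 -0.38] [ 0.97 -7.94 -0.  ]
45 [-2.81 -0.34 -0.64] [ 1.1  -8.93 -0.  ]
50 [-2.99 -0.37 -0.93] [ 1.22 -9.93 -0.  ]
```

```bash
python3 -m creep '{"translation":[[-0.06,-0.01,0.13],[-0.25,-0.03,0.18],[-0.44,-0.05,0.23],[-0.63,-0.08,0.26],[-0.81,-0.1,0.28],[-0.98,-0.12,0.28],[-1.16,-0.14,0.28],[-1.16,-0.14,0.28]],"delta_rot":[[0,0,0],[0.06,-0.5,0],[0.12,-1,0],[0.18,-1.5,0],[0.24,-1.99,0],[0.3,-2.5,0],[0.37,-2.98,0],[0.37,-2.98,0]]}'
python3 - <<'E'
from path import *
save('scene','s11.png');o=get_obs();p=o['tool_pos'];print(p,np.degrees(o['orientation']),o['contact_force'])
im=cv2.imread('pics/s11.png'); cv2.imwrite('pics/s11c.png',cv2.resize(im[220:320,230:330],None,fx=6,fy=6,interpolation=cv2.INTER_CUBIC))
E
```

```text
time: 14.13
tool_pos: [0.5899, -0.0359, 0.1914]
orientation: [3.14, 0.268, -3.02]
contact_force: [3.3, 0.1, -1.8]
width: 0.0247
[ 0.59018227 -0.03586818  0.19143918] [ 179.89778915   15.23254736 -173.0371943 ] [ 2.0215308   0.39104794 -0.53825   ]
```

View pics/s11c.png

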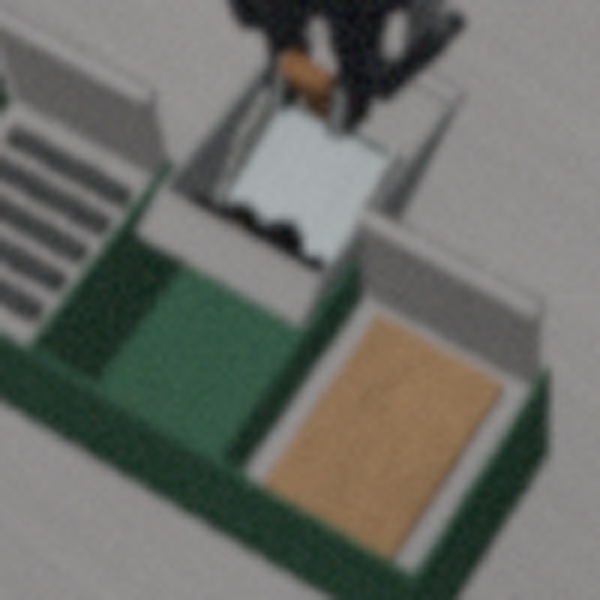

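```bash
python3 -m creep '{"translation":[[-0.16,-0.02,-0.02],[-0.32,-0.04,-0.05],[-0.48,-0.06,-0.1],[-0.63,-0.08,-0.14],[-0.77,-0.09,-0.2],[-0.91,-0.11,-0.27],[-0.91,-0.11,-0.27],[-1.05,-0.13,-0.35],[-1.19,-0.15,-0.45],[-1.19,-0.15,-0.45]],"delta_rot":[[0.06,-0.5,0],[0.12,-1,0],[0.18,-1.5,0],[0.24,-1.99,0],[0.3,-2.5,0],[0.37,-2.98,0],[0.37,-2.98,0],[0.43,-3.48,0],[0.49,-3.97,0],[0.49,-3.97,0]]}'
python3 - <<'E'
from path import *
save('scene','s12.png');o=get_obs();p=o['tool_pos'];print(p,np.degrees(o['orientation']),o['contact_force'])
im=cv2.imread('pics/s12.png'); cv2.imwrite('pics/s12c.png',cv2.resize(im[220:320,230:330],None,fx=6,fy=6,interpolation=cv2.INTER_CUBIC))
E
```

```text
time: 15.02
tool_pos: [0.5604, -0.0395, 0.179]
orientation: [3.138, 0.613, -3.02]
contact_force: [0.9, 0.4, -2.9]
width: 0.0244
[ 0.56054378 -0.03944465  0.17937988] [ 179.82085196   35.02427255 -173.04638966] [ 0.32152805 -0.48154029 -3.05891175]
```

View pics/s12c.png

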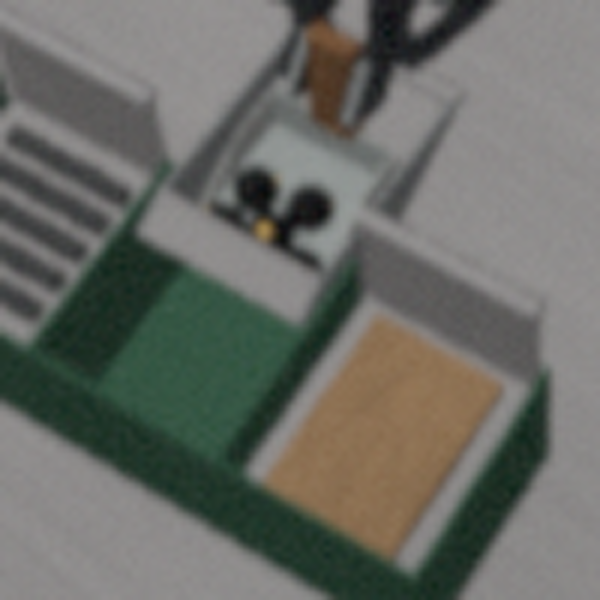

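The stack has collapsed onto the blade, with balls at crop (258,188) and (312,208) rolling back. Tilting further to nose-up 20°.

```bash
python3 -m creep '{"translation":[[-0.12,-0.015,-0.1],[-0.24,-0.03,-0.21],[-0.35,-0.04,-0.34],[-0.46,-0.05,-0.47],[-0.55,-0.065,-0.6],[-0.64,-0.08,-0.74],[-0.64,-0.08,-0.74],[-0.64,-0.08,-0.74],[-0.64,-0.08,-0.74],[-0.64,-0.08,-0.74],[-0.64,-0.08,-0.74]],"delta_rot":[[0.06,-0.5,0],[0.12,-1,0],[0.18,-1.5,0],[0.24,-1.99,0],[0.3,-2.5,0],[0.37,-2.98,0],[0.37,-2.98,0],[0.37,-2.98,0],[0.37,-2.98,0],[0.37,-2.98,0],[0.37,-2.98,0]]}'
python3 - <<'E'
from path import *
save('scene','s13.png');save('wrist','w13.png');o=get_obs();p=o['tool_pos'];print(p,np.degrees(o['orientation']),o['contact_force'])
im=cv2.imread('pics/s13.png'); cv2.imwrite('pics/s13c.png',cv2.resize(im[220:320,230:330],None,fx=6,fy=6,interpolation=cv2.INTER_CUBIC))
E
```

```text
time: 15.98
tool_pos: [0.5453, -0.0414, 0.1621]
orientation: [3.139, 0.877, -3.019]
contact_force: [0.4, -0.1, -4.1]
width: 0.0245
[ 0.54505474 -0.04141963  0.16186098] [ 179.84622476   50.24685675 -173.01556393] [ 0.36367651  0.05579109 -3.13382021]
```

View pics/s13c.png

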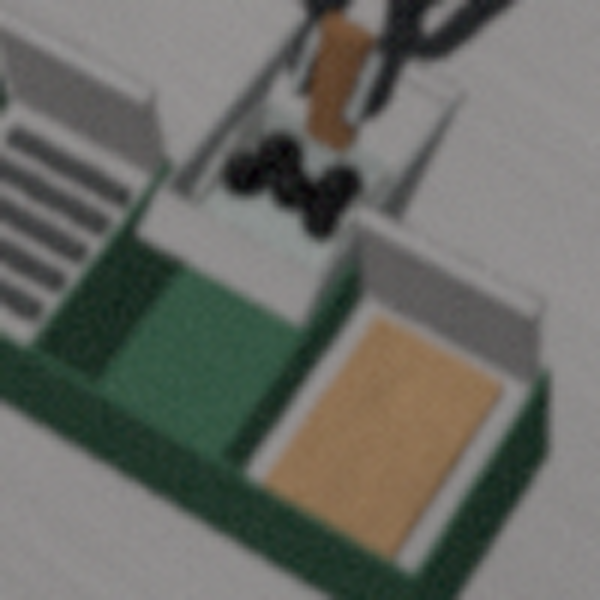

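View pics/w13.png

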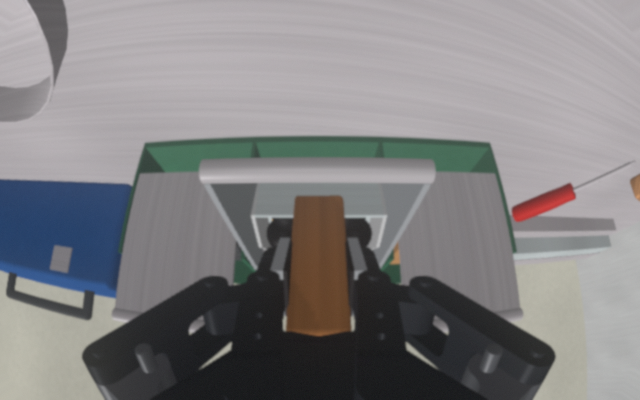

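All five balls are in the scoop, at crop (240–350,150–220). Backing away from the lip, then lifting smoothly.

```bash
python3 -m creep '{"translation":[[-0.15,-0.02,0.1],[-0.4,-0.05,0.25],[-0.7,-0.08,0.45],[-0.85,-0.1,0.75],[-0.9,-0.11,1.2],[-0.9,-0.11,1.8],[-0.9,-0.11,2.5],[-0.9,-0.11,3.2],[-0.9,-0.11,3.8],[-0.9,-0.11,4.2],[-0.9,-0.11,4.4],[-0.9,-0.11,4.4]],"delta_rot":[[0,0,0],[0,0,0],[0,0,0],[0,0,0],[0,0,0],[0,0,0],[0,0,0],[0,0,0],[0,0,0],[0,0,0],[0,0,0],[0,0,0]]}'
python3 -m creep '{"translation":[[0,0,0],[0,0,0],[0,0,0]],"delta_rot":[[0,0,0],[0,0,0],[0,0,0]]}'
python3 - <<'E'
from path import *
save('scene','s14.png');o=get_obs();p=o['tool_pos'];print(p,np.degrees(o['orientation']),o['contact_force'],o['joint_pos'])
im=cv2.imread('pics/s14.png'); cv2.imwrite('pics/s14c.png',cv2.resize(im[180:320,210:350],None,fx=4.2,fy=4.2,interpolation=cv2.INTER_CUBIC))
E
```

```text
time: 17.08
tool_pos: [0.5224, -0.0443, 0.2728]
orientation: [3.14, 0.879, -3.019]
contact_force: [0.4, -0.2, -4.3]
width: 0.0241
time: 17.33
tool_pos: [0.522, -0.0442, 0.2701]
orientation: [3.137, 0.875, -3.021]
contact_force: [-0.1, 0.7, -3.6]
width: 0.0244
[ 0.52207975 -0.04419506  0.27032737] [ 179.76894205   50.14791634 -173.10029007] [ 0.0105007   0.10267755 -3.69567614] [-0.27461434 -0.35214662  1.97958924  0.46270081  0.73450488 -2.18676872]
```

View pics/s14c.png

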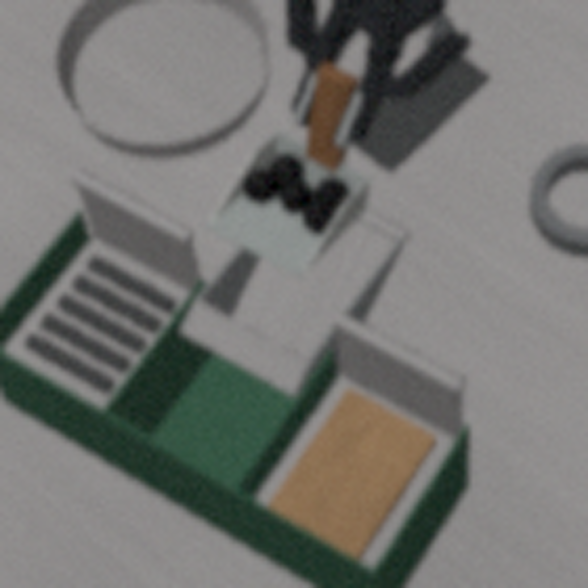

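Five knobs ride in the scoop at about 0.17 m, with the bin left empty. Next I'll compute the carry to the dish.

```bash
python3 - <<'E'
from path import *
im=cv2.imread('pics/t5.png'); c=cam('top')
# dish rim check: extremes of rim in top view
print('dish by scene', end=' ')
cs=cam('scene')
print(onz('scene',249,193,.034,cs), onz('top',392.5,198,.034,c))
o=get_obs();p=o['tool_pos'];Rc=Ro.from_euler('xyz',o['orientation'])
T=np.array([.406,-.229,.255]); print(((T-p)/.025).round(2),((Rt(40,-25)*Rc.inv()).as_rotvec(degrees=True)/5).round(2))
E
```

```text
dish by scene [ 0.50767311 -0.27199344  0.034     ] [ 0.50575287 -0.27573556  0.034     ]
[-4.64 -7.39 -0.61] [ 0.29  2.04 -6.4 ]
```

```bash
python3 -m creep '{"translation":[[-0.05,-0.07,0],[-0.14,-0.22,-0.02],[-0.28,-0.44,-0.04],[-0.46,-0.74,-0.06],[-0.7,-1.11,-0.09],[-0.93,-1.48,-0.12],[-1.21,-1.92,-0.16],[-1.48,-2.36,-0.19],[-1.76,-2.81,-0.23],[-2.04,-3.25,-0.26],[-2.32,-3.7,-0.3]],"delta_rot":[[0,0.02,-0.06],[0.01,0.06,-0.19],[0.02,0.12,-0.38],[0.03,0.2,-0.64],[0.04,0.31,-0.96],[0.06,0.41,-1.28],[0.08,0.53,-1.66],[0.09,0.65,-2.05],[0.11,0.78,-2.43],[0.13,0.9,-2.82],[0.15,1.02,-3.2]]}'
python3 -m creep '{"translation":[[-0.28,-0.44,-0.04],[-0.56,-0.89,-0.07],[-0.84,-1.33,-0.11],[-1.11,-1.77,-0.14],[-1.39,-2.22,-0.18],[-1.62,-2.59,-0.21],[-1.86,-2.96,-0.24],[-2.04,-3.25,-0.26],[-2.18,-3.47,-0.28],[-2.27,-3.62,-0.29],[-2.32,-3.7,-0.3],[-2.32,-3.7,-0.3]],"delta_rot":[[0.02,0.12,-0.38],[0.03,0.24,-0.77],[0.05,0.37,-1.15],[0.07,0.49,-1.54],[0.09,0.61,-1.92],[0.1,0.71,-2.24],[0.12,0.82,-2.56],[0.13,0.9,-2.82],[0.14,0.96,-3.01],[0.14,1,-3.14],[0.15,1.02,-3.2],[0.15,1.02,-3.2]]}'
python3 - <<'E'
from path import *
save('scene','s15.png');save('wrist','w15.png');o=get_obs();p=o['tool_pos'];print(p,np.degrees(o['orientation']),o['contact_force'],o['joint_pos'])
im=cv2.imread('pics/s15.png'); cv2.imwrite('pics/s15c.png',cv2.resize(im[120:260,190:330],None,fx=4.2,fy=4.2,interpolation=cv2.INTER_CUBIC))
E
```

```text
time: 18.3
tool_pos: [0.4635, -0.138, 0.2641]
orientation: [3.123, 0.787, 2.968]
contact_force: [0.2, 0.4, -2.6]
width: 0.0246
time: 19.3
tool_pos: [0.4062, -0.2294, 0.2565]
orientation: [3.141, 0.699, 2.704]
contact_force: [1.3, -0.0, -2.8]
width: 0.0247
[ 0.40642541 -0.22909909  0.25652065] [179.98626798  40.07915628 154.99406627] [ 0.40362112  0.65346839 -3.62964227] [-0.65516015 -0.48862566  2.05189021  0.17980637  0.89864225 -1.85197228]
```

View pics/s15c.png

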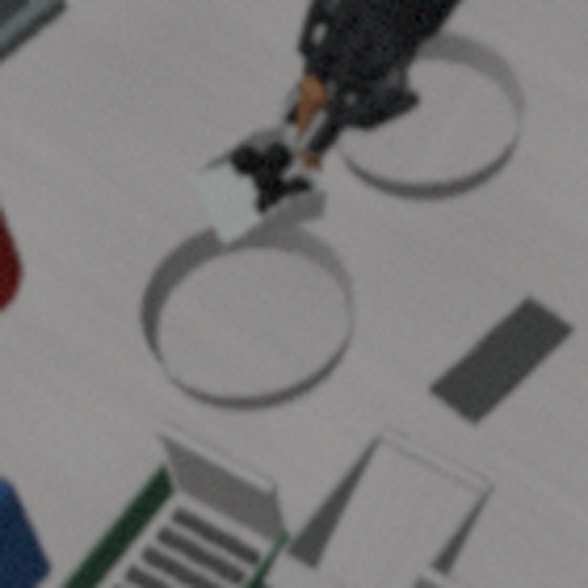

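View pics/w15.png

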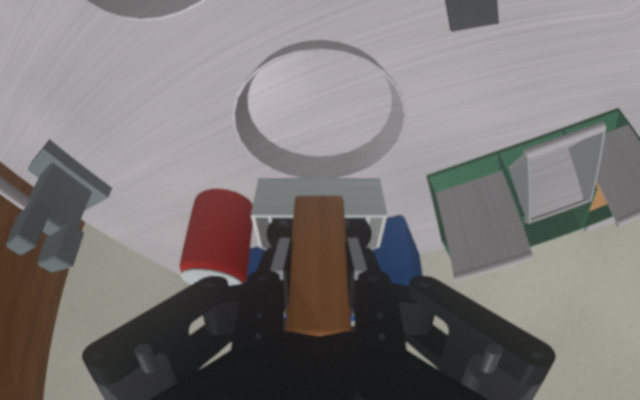

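```bash
python3 - <<'E'
from path import *
c=cam('wrist')
a,b=onz('wrist',320,41,.034,c),onz('wrist',320,178,.034,c); l,r=onz('wrist',234,112,.034,c),onz('wrist',405,112,.034,c)
print(a,b,np.linalg.norm(a-b),(a+b)/2,np.linalg.norm(l-r),(l+r)/2)
o=get_obs();p=o['tool_pos'];Rc=Ro.from_euler('xyz',o['orientation'])
D=np.array([.507,-.274]); e=np.array([np.cos(np.radians(-25)),np.sin(np.radians(-25))]); y=np.array([-e[1],e[0],0])
for s,off,z in [(10,.010,.10),(10,0,.06),(5,0,.06),(0,-.003,.055),(-5,-.006,.05),(-10,-.01,.045),(-15,-.015,.04),(-20,-.02,.034),(-25,-.025,.03),(-30,-.028,.028),(-35,-.028,.028)]:
    sr=np.radians(s);b_=np.array([np.cos(sr),np.sin(sr)]);h=np.array([-np.sin(sr),np.cos(sr)])
    t=(A-.078)*b_+Bh*h
    T=np.array([*(D+(off+t[0])*e),z+t[1]]); print(s,T.round(3),((T-p)/.025).round(2),(-(s-10)/5*y).round(2)*1)
E
```

```text
[ 0.42069867 -0.23487446  0.034     ] [ 0.5810397  -0.30887391  0.034     ] 0.17659321644560486 [ 0.50086918 -0.27187419  0.034     ] 0.16523647562183583 [ 0.48643039 -0.26564642  0.034     ]
10 [ 0.403 -0.225  0.193] [-0.16  0.15 -2.54] [0. 0. 0.]
10 [ 0.393 -0.221  0.153] [-0.52  0.32 -4.14] [0. 0. 0.]
5 [ 0.401 -0.225  0.164] [-0.21  0.18 -3.72] [0.42 0.91 0.  ]
0 [ 0.407 -0.227  0.168] [ 0.03  0.07 -3.52] [0.85 1.81 0.  ]
-5 [ 0.414 -0.231  0.172] [ 0.29 -0.06 -3.37] [1.27 2.72 0.  ]
-10 [ 0.42  -0.233  0.175] [ 0.55 -0.18 -3.25] [1.69 3.63 0.  ]
-15 [ 0.426 -0.236  0.177] [ 0.79 -0.29 -3.17] [2.11 4.53 0.  ]
-20 [ 0.433 -0.239  0.177] [ 1.05 -0.41 -3.17] [2.54 5.44 0.  ]
-25 [ 0.44  -0.243  0.178] [ 1.33 -0.54 -3.14] [2.96 6.34 0.  ]
-30 [ 0.449 -0.247  0.18 ] [ 1.7  -0.71 -3.07] [3.38 7.25 0.  ]
-35 [ 0.461 -0.253  0.182] [ 2.18 -0.94 -2.97] [3.8  8.16 0.  ]
```

```bash
python3 -m creep '{"translation":[[-0.03,0.02,-0.15],[-0.08,0.05,-0.5],[-0.16,0.1,-1],[-0.25,0.15,-1.6],[-0.32,0.2,-2.2],[-0.4,0.24,-2.8],[-0.46,0.28,-3.3],[-0.5,0.3,-3.6],[-0.52,0.32,-3.8],[-0.52,0.32,-3.8],[-0.52,0.32,-3.8]],"delta_rot":[[0,0,0],[0,0,0],[0,0,0],[0,0,0],[0,0,0],[0,0,0],[0,0,0],[0,0,0],[0,0,0],[0,0,0],[0,0,0]]}'
python3 - <<'E'
from path import *
save('scene','s16.png');o=get_obs();p=o['tool_pos'];print(p,np.degrees(o['orientation']),o['contact_force'])
im=cv2.imread('pics/s16.png'); cv2.imwrite('pics/s16c.png',cv2.resize(im[120:260,190:330],None,fx=4.2,fy=4.2,interpolation=cv2.INTER_CUBIC))
E
```

```text
time: 20.32
tool_pos: [0.3935, -0.2213, 0.1619]
orientation: [-3.141, 0.7, 2.705]
contact_force: [1.1, -0.6, -4.1]
width: 0.0245
[ 0.39366238 -0.22147704  0.16237824] [-179.97674197   40.15942375  154.99759437] [ 0.40472509  0.83350538 -2.82789094]
```

View pics/s16c.png

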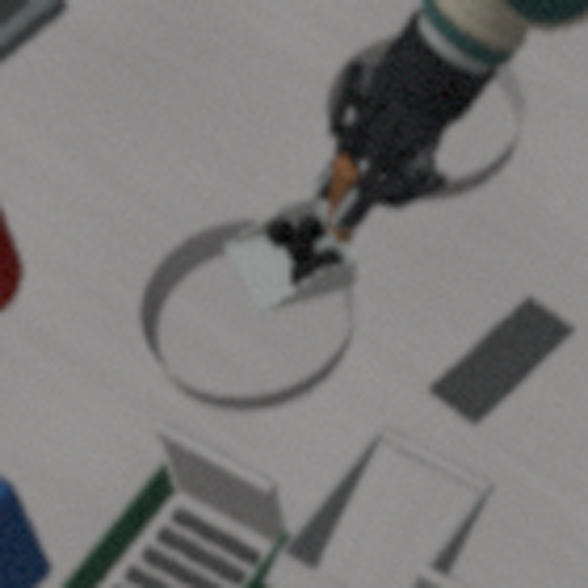

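The nose is over the dish middle and the knobs are still held. Tipping gently.

```bash
python3 -m creep '{"translation":[[0.15,-0.07,0.1],[0.31,-0.14,0.2],[0.43,-0.2,0.29],[0.55,-0.25,0.38],[0.68,-0.31,0.44],[0.81,-0.38,0.5],[0.94,-0.44,0.55],[1.07,-0.5,0.6],[1.07,-0.5,0.6],[1.07,-0.5,0.6],[1.07,-0.5,0.6],[1.07,-0.5,0.6]],"delta_rot":[[0.21,0.45,0],[0.42,0.91,0],[0.63,1.36,0],[0.85,1.81,0],[1.06,2.26,0],[1.27,2.72,0],[1.48,3.17,0],[1.69,3.63,0],[1.69,3.63,0],[1.69,3.63,0],[1.69,3.63,0],[1.69,3.63,0]]}'
python3 -m creep '{"translation":[[0.12,-0.05,0.03],[0.24,-0.11,0.06],[0.37,-0.17,0.06],[0.5,-0.23,0.06],[0.64,-0.3,0.07],[0.78,-0.36,0.08],[0.96,-0.44,0.11],[1.15,-0.53,0.15],[1.15,-0.53,0.15],[1.15,-0.53,0.15],[1.15,-0.53,0.15],[1.15,-0.53,0.15]],"delta_rot":[[0.21,0.45,0],[0.42,0.9,0],[0.63,1.36,0],[0.85,1.81,0],[1.06,2.26,0],[1.27,2.71,0],[1.48,3.17,0],[1.69,3.62,0],[1.69,3.62,0],[1.69,3.62,0],[1.69,3.62,0],[1.69,3.62,0]]}'
python3 - <<'E'
from path import *
save('scene','s17.png');save('wrist','w17.png');o=get_obs();p=o['tool_pos'];print(p,np.degrees(o['orientation']),o['contact_force'])
im=cv2.imread('pics/s17.png'); cv2.imwrite('pics/s17c.png',cv2.resize(im[120:260,190:330],None,fx=4.2,fy=4.2,interpolation=cv2.INTER_CUBIC))
E
```

```text
time: 21.37
tool_pos: [0.4199, -0.2337, 0.1767]
orientation: [-3.141, 0.352, 2.705]
contact_force: [0.4, 0.7, -1.8]
width: 0.0245
time: 22.37
tool_pos: [0.4484, -0.2468, 0.1803]
orientation: [-3.141, 0.003, 2.705]
contact_force: [-0.7, 0.3, -1.7]
width: 0.0242
[ 0.44850028 -0.24688406  0.18041388] [-1.79984320e+02  1.31669103e-01  1.54984803e+02] [ 0.60056668 -0.45976183 -2.74265601]
```

View pics/s17c.png

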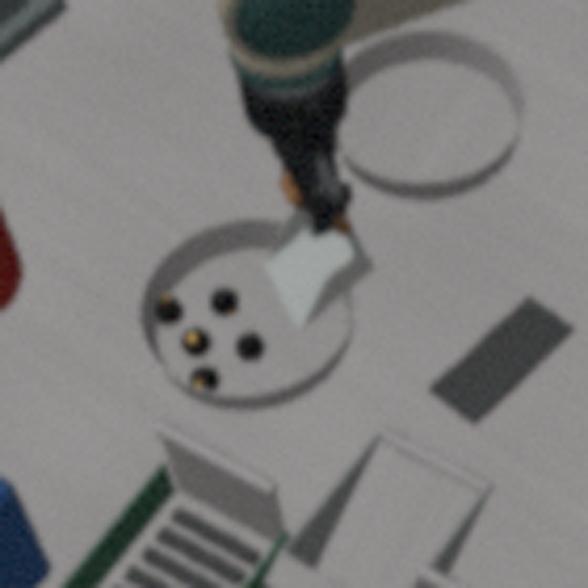

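View pics/w17.png

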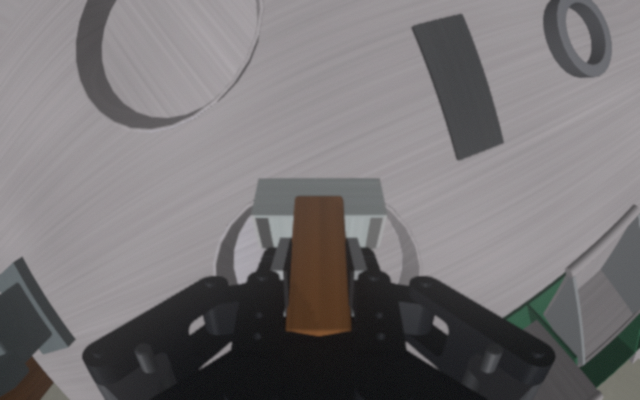

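All five knobs are in the dish, at crop (168–250,300–380). Lifting and returning the scoop to where it stood.

```bash
python3 -m creep '{"translation":[[-0.1,0.05,0.5],[-0.2,0.1,1.3],[-0.2,0.1,2.3],[-0.2,0.1,3.3],[-0.2,0.1,4.2],[-0.2,0.1,4.8],[-0.2,0.1,4.8]],"delta_rot":[[0,0,0],[0,0,0],[0,0,0],[0,0,0],[0,0,0],[0,0,0],[0,0,0]]}'
python3 - <<'E'
from path import *
o=get_obs();p=o['tool_pos'];Rc=Ro.from_euler('xyz',o['orientation'])
T=np.array([.4494,.2502,.20]);print(p,((T-p)/.025).round(2),((Rt(30,11)*Rc.inv()).as_rotvec(degrees=True)/5).round(2))
E
```

```text
time: 23.05
tool_pos: [0.4443, -0.2449, 0.3055]
orientation: [-3.14, 0.01, 2.705]
contact_force: [-0.3, 0.5, -1.5]
width: 0.0246
[ 0.4442897  -0.24485531  0.30551387] [ 0.2  19.8  -4.22] [-0.71 -5.94  7.04]
```

```bash
python3 -m creep '{"translation":[[0,0.4,0],[0,1.2,0],[0,2.2,0],[0,3.2,0],[0,4.2,0],[0,5.2,0],[0,6.2,0],[0,7.2,0],[0,8.2,0],[0,9.2,0],[0,10,0],[0,10,0]],"delta_rot":[[-0.05,-0.4,0.5],[-0.1,-0.9,1.1],[-0.18,-1.5,1.8],[-0.25,-2.1,2.5],[-0.32,-2.7,3.2],[-0.4,-3.3,3.9],[-0.47,-3.9,4.6],[-0.54,-4.5,5.3],[-0.6,-5,6],[-0.66,-5.5,6.5],[-0.71,-5.94,7.04],[-0.71,-5.94,7.04]]}'
python3 -m creep '{"translation":[[0,0.6,0],[0,1.6,0],[0,2.8,0],[0,4,0],[0,5.2,0],[0,6.4,0],[0,7.6,0],[0,8.6,-0.5],[0.1,9.4,-1.2],[0.2,9.8,-2],[0.2,9.8,-2.5],[0.2,9.8,-2.5]],"delta_rot":[[0,0,0],[0,0,0],[0,0,0],[0,0,0],[0,0,0],[0,0,0],[0,0,0],[0,0,0],[0,0,0],[0,0,0],[0,0,0],[0,0,0]]}'
python3 - <<'E'
from path import *
save('wrist','w18.png');o=get_obs();p=o['tool_pos'];Rc=Ro.from_euler('xyz',o['orientation'])
T=np.array([.4494,.2502,.1134]);print(p,((T-p)/.025).round(2),((Rt(30.2,11)*Rc.inv()).as_rotvec(degrees=True)/5).round(2),o['contact_force'])
E
```

```text
time: 24.05
tool_pos: [0.4427, 0.008, 0.2991]
orientation: [3.139, 0.515, -2.945]
contact_force: [-1.1, -0.7, -2.7]
width: 0.0246
time: 25.05
tool_pos: [0.4475, 0.2499, 0.233]
orientation: [-3.14, 0.507, -2.949]
contact_force: [0.6, -0.2, -2.4]
width: 0.0246
[0.44813724 0.24982653 0.2353639 ] [ 0.05  0.01 -4.88] [ 0.04 -0.19  0.  ] [-0.12589322  0.34673107 -1.52181777]
```

View pics/w18.png

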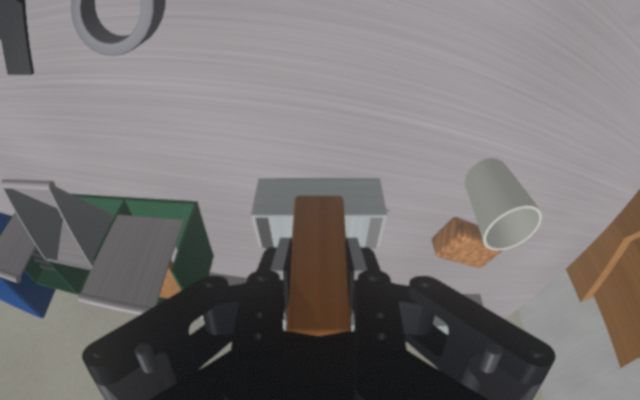

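```bash
python3 -m creep '{"translation":[[0.05,0,-0.6],[0.05,0,-1.5],[0.05,0,-2.5],[0.05,0,-3.4],[0.05,0,-4.1],[0.05,0,-4.5],[0.05,0,-4.65],[0.05,0,-4.65],[0.05,0,-4.65]],"delta_rot":[[0.04,-0.19,0],[0.04,-0.19,0],[0.04,-0.19,0],[0.04,-0.19,0],[0.04,-0.19,0],[0.04,-0.19,0],[0.04,-0.19,0],[0.04,-0.19,0],[0.04,-0.19,0]]}'
python3 -m creep '{"translation":[[0,0,-0.1],[0,0,-0.1],[0,0,-0.1]],"delta_rot":[[0,0,0],[0,0,0],[0,0,0]]}'
python3 -m creep '{"translation":[[0,0,-0.1],[0,0,-0.1],[0,0,-0.1]],"delta_rot":[[0,0,0],[0,0,0],[0,0,0]]}'
```

```text
time: 25.85
tool_pos: [0.4509, 0.2506, 0.1232]
orientation: [3.139, 0.534, -2.951]
contact_force: [0.1, -0.4, -1.5]
width: 0.0245
time: 26.1
tool_pos: [0.4503, 0.2506, 0.1197]
orientation: [3.139, 0.533, -2.951]
contact_force: [0.6, 0.5, -1.6]
width: 0.0244
time: 26.35
tool_pos: [0.45, 0.2505, 0.1164]
orientation: [3.14, 0.532, -2.95]
contact_force: [-0.4, 0.9, -2.1]
width: 0.0247
```

```bash
python3 -m creep '{"translation":[[0,0,-0.05],[0,0,-0.1],[0,0,-0.1]],"delta_rot":[[0,0,0],[0,0,0],[0,0,0]]}'
python3 -m creep '{"translation":[[0,0,-0.05],[0,0,-0.05]],"delta_rot":[[0,0,0],[0,0,0]]}'
```

```text
time: 26.6
tool_pos: [0.4499, 0.2504, 0.1137]
orientation: [3.14, 0.532, -2.95]
contact_force: [1.0, -0.5, -2.0]
width: 0.0244
time: 26.77
tool_pos: [0.4503, 0.2506, 0.1133]
orientation: [3.14, 0.533, -2.95]
contact_force: [-1.1, 0.2, 0.5]
width: 0.0243
```

Contact with the bench. Opening, then retreating back along the tool axis.

```bash
python3 -m creep '{"translation":[[0,0,-0.02],[0,0,-0.02],[0,0,-0.02],[0,0,-0.02],[0,0,-0.02],[0,0,-0.02],[0,0,-0.02],[0,0,-0.02]],"delta_rot":[[0,0,0],[0,0,0],[0,0,0],[0,0,0],[0,0,0],[0,0,0],[0,0,0],[0,0,0]]}' 1
python3 -m creep '{"translation":[[-0.2,-0.04,0.35],[-0.6,-0.12,1.05],[-1.1,-0.22,1.95],[-1.6,-0.32,2.8],[-2.1,-0.42,3.7],[-2.6,-0.5,4.6],[-2.6,-0.5,5.2],[-2.6,-0.5,5.2],[-2.6,-0.5,5.2]],"delta_rot":[[0,0,0],[0,0,0],[0,0,0],[0,0,0],[0,0,0],[0,0,0],[0,0,0],[0,0,0],[0,0,0]]}'
python3 - <<'E'
from path import *
save('scene','s19.png');save('top','t19.png');save('wrist','w19.png');o=get_obs();print(o['tool_pos'],o['contact_force'],o['width'],o['time'])
E
```

```text
time: 27.43
tool_pos: [0.4501, 0.2505, 0.1123]
orientation: [3.14, 0.532, -2.95]
contact_force: [0.0, 0.7, -0.6]
width: 0.0856
time: 28.18
tool_pos: [0.3852, 0.2381, 0.2429]
orientation: [3.139, 0.534, -2.951]
contact_force: [-0.3, 0.6, -0.9]
width: 0.0852
[0.38483287 0.23772143 0.24046796] [ 0.25447037  0.17726936 -0.34767671] 0.085424843279335 28.3333
```

View pics/s19.png

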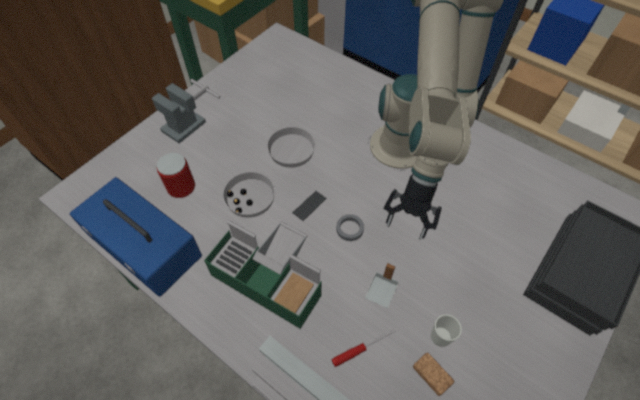

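View pics/w19.png

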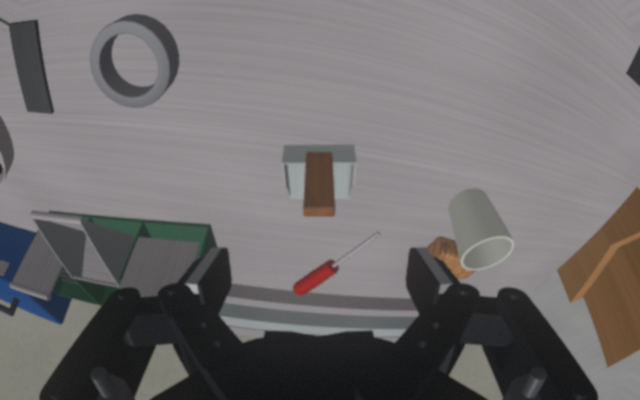

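View pics/t19.png

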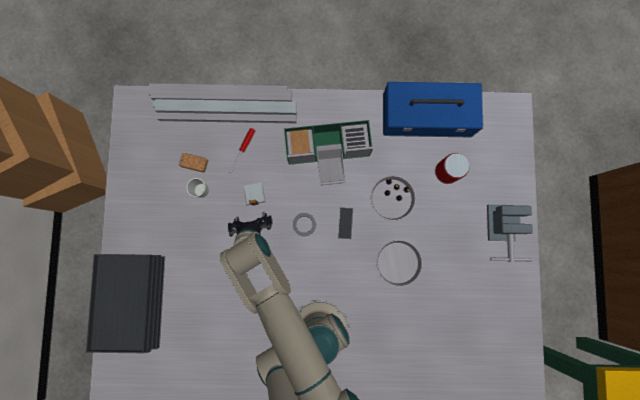

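The scoop stands at its old place, the bin is swung out and the bystanders are unmoved. Before handing in I'll check that the knobs are at rest and inside 75 mm, and check the rim height.

```bash
python3 -m creep '{"translation":[[0,0,0],[0,0,0],[0,0,0],[0,0,0],[0,0,0],[0,0,0],[0,0,0],[0,0,0],[0,0,0],[0,0,0],[0,0,0],[0,0,0]],"delta_rot":[[0,0,0],[0,0,0],[0,0,0],[0,0,0],[0,0,0],[0,0,0],[0,0,0],[0,0,0],[0,0,0],[0,0,0],[0,0,0],[0,0,0]]}'
python3 - <<'E'
from path import *
save('top','t20.png');c=cam('top')
for f in('t19','t20'):
    g=cv2.imread(f'pics/{f}.png',0)[170:225,365:420]; g=cv2.resize(g,None,fx=6,fy=6,interpolation=cv2.INTER_CUBIC)
    n,l,s,ct=cv2.connectedComponentsWithStats((g<45).astype(np.uint8))
    print(f,[(s[i,4],onz('top',365+ct[i][0]/6,170+ct[i][1]/6,.015,c)[:2].round(4)) for i in range(1,n) if s[i,4]>300])
def d(a,b,x0,y0,x1,y1):
    A_=cv2.imread(a,0)[y0:y1,x0:x1].astype(int);B_=cv2.imread(b,0)[y0:y1,x0:x1].astype(int); return np.abs(A_-B_).max()
im=cv2.imread('pics/t20.png'); cv2.imwrite('pics/t20c.png',cv2.resize(im[110:225,235:425],None,fx=4,fy=4,interpolation=cv2.INTER_CUBIC))
E
```

```text
time: 29.33
tool_pos: [0.3851, 0.238, 0.2423]
orientation: [3.14, 0.532, -2.95]
contact_force: [0.6, 0.1, -0.0]
width: 0.0854
t19 [(np.int32(634), array([ 0.573 , -0.2646])), (np.int32(420), array([ 0.5491, -0.2939])), (np.int32(572), array([ 0.5438, -0.333 ])), (np.int32(622), array([ 0.5279, -0.2583])), (np.int32(648), array([ 0.5086, -0.3042]))]
t20 [(np.int32(635), array([ 0.573 , -0.2647])), (np.int32(419), array([ 0.549, -0.294])), (np.int32(572), array([ 0.5437, -0.3331])), (np.int32(627), array([ 0.528 , -0.2583])), (np.int32(647), array([ 0.5086, -0.3043]))]
```

View pics/t20c.png

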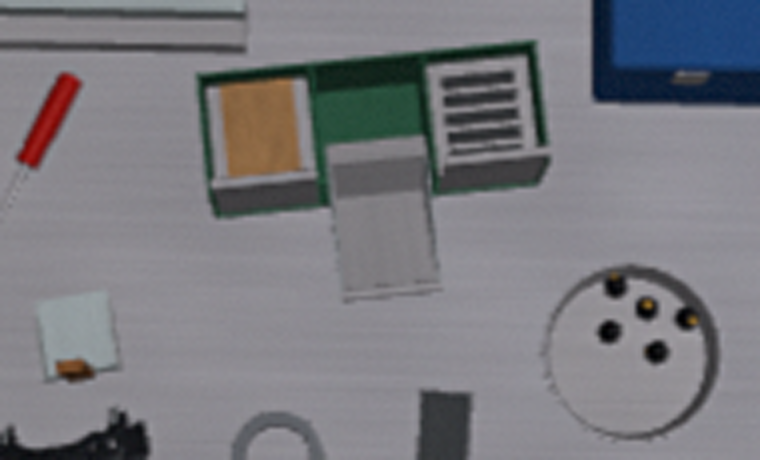

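```bash
python3 -c "
from plant import ticket
print(ticket.sign_off())"
```

```text
the job is handed in; nothing more can be done
None
```

I swung the middle bin out to its stop and scooped all five knobs out in one go. I tipped them into the dish farthest from the robot, then stood the scoop back where it had been. The job was handed in at about 29.4 s of the 72 s allowed; no verdict was reported.

The last checks all agreed with the task, and none failed:
- **Knobs:** all five lie in the dish, at most about 67 mm from its centre. They moved less than 0.2 mm between two pictures 1 s apart. None are on the bench or left in the bin.
- **Bin:** it is still swung out in the last top view. Pulling it against the stop reached about 44 N along x, with the rim measured about 1 mm from where the stop puts it. I did not re-measure its angle at the end.
- **Scoop:** it looks upright and flat on the bench, more than 0.5 m from the dish's centre. I judged this from the pictures and did not measure its tilt.
- **Bystanders:** they look unmoved in the final pictures.
- **Gripper:** it is open and clear, with almost no force on it. I saw no sign of the fingers touching a knob.

The TCP height read up to 4 mm off just after moves and settled a moment later. I relied on contact forces for the touch-downs on the ramp and the bench.

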